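Load the slide dryer after a staining run

ROBOT

A 7-joint arm with a two-finger parallel gripper is mounted at the origin on the work surface. World frame = base frame: x ahead of the robot, y to its left, z up, the work surface at z = 0. Lengths are in m, angles in rad, forces in N, time in s.
With the tool pointing down it reaches from about 0.425 to 0.925 m from the base axis. Payload 6.8 kg.
Tool frame: the origin (TCP) lies midway between the tips of the shut fingers; the grasp point (between the pads) lies 19 mm behind it; z points along the fingers, x is the direction in which the jaws open and shut, and the axes are right-handed (so a half turn about z gives the same grasp; the last joint's range is limited). The gripper opens to 85 mm and grips with 20 to 120 N. Pads are 22 mm wide; open, the fingers measure 114 mm over their backs; the gripper's body (76 mm by 85 mm) begins 54 mm behind the grasp point. The pads swing forward as they close: fully open they stand 13 mm farther back than shut.
Start: joints at [1.192, 0.477, 0.022, 1.555, -0.011, 1.109, -0.083], TCP at [0.181, -0.65, 0.231] pointing down, gripper open.
Joint ranges: [-2.96, 2.96], [-0.34, 2.1], [-1.41, 1.46], [0.24, 2.44], [-1.37, 4.51], [0.17, 1.92], [-2.96, 2.96]. Speed limits (rad/s): [2.39, 2.39, 3.14, 3.14, 3.14, 3.14, 3.14].

INTERFACE

Orientations are given as a unit quaternion [w, x, y, z].
In Python, from station import bot, imaging, nets gives the robot as it stands. The module is installed in compiled form; this text tells all that it offers.
- The arm moves only by the tool apply_moves, never from a script. Its argument "moves" is text: rows parted by semicolons, each of 7 numbers parted by spaces: the gripper command: -1 is fully open, 1 is shut, values between are in proportion, then the shift along the tool's x, y, z normalised to -1 to 1, where 1 is 120 mm, then the turn, a rotation vector about the tool's x, y, z normalised to -1 to 1, where 1 is 4 degrees. In form: hand dx dy dz rx ry rz; .... A call has 1 to 12 rows; each row shifts and turns the commanded pose from where the row before left it, along the tool's axes as they then stand; what a row does not reach is not made up. A row lasts 1/12 s, in which the tool goes at most 41.7 mm and 7.16 degrees, less where a joint would pass 70% of its speed; a pose out of reach is approached as far as the arm can. A call with a number of a shift or a turn outside -1 to 1 is refused whole. A call with a gripper value outside its range is refused whole. The fingers move at their own pace and stop on an object; "force" is the grip in N (left out, the last holds). Time passes only in rows, so rows that do not move let the fingers close. It gives the time, the measured TCP pose, the force and the opening at its end, in the units of the state.
- bot.get_obs(): the state, without advancing time (a new reading comes with each control period).
- imaging.read_camera(name): name is "scene" or "top" or "wrist"; returns a dict with "image" (480x640x3 uint8, red, green, blue), "fx", "fy", "cx", "cy" (pixels), "dist_coeffs" ([k1, k2, p1, p2, k3] as OpenCV has them; the pictures are not rectified), "view" (4x4, takes a point from world to camera coordinates); the wrist camera has in their place "mount" (4x4, takes a point from camera to tool coordinates, whose origin is the TCP and whose axes are the tool frame's). Camera axes: x right, y down, z forward; pixel columns grow to the right and rows downward; lengths in m; the calibration is good to about 2 mm. A picture is of the moment at which its call begins: read the wrist's pose just before it. There is no depth.
- bot.hand_in(): hands the job in, once; it reports no verdict.
Trained networks look in a picture, given as the dict that the camera call returned (one of the last four; its "shot" number tells which), for a name from the list of things; names that differ only in an ending like _2 or _b are one class to them, and where a whole thing is asked for, a point or a joint stands for the part that bears it (a point fixed in the world has none). Each returns a list of dicts, best first, with "score" (0 to 1); they miss things now and then, are a little off and sometimes report something else, mostly with a low value. They report only what shows in the picture. A call takes as long as a camera call. They do not tell look-alikes from the thing itself.
- nets.spot_in(picture, name): "rect" ([left, top, right, bottom] in pixels, round what is visible of it).
- nets.outline_of(picture, name): "region" (480x640 bool, what is visible of it) and "rect" ([left, top, right, bottom] in pixels, round what is visible of it).
- nets.spot_point(picture, name): "location" ([column, row] in pixels: a listed point, or the origin of a listed thing).
The state is a dict: "t": time; "q": joint angles; "joint_vel": joint speeds; "joint_torque": joint torques, N m; "eef_pos": TCP position; "tool_rot": TCP orientation; "contact_force": force on the tool from outside, world axes, zero at the start; "torque": the same for the moment, N m; "gripper_width": opening from 0.0 (shut) to 1.0 (fully open).
Only numpy, scipy, OpenCV 4.12 (cv2) and the standard library are available. Lean on these libraries where they do the work, as an engineer would, in place of code of your own. Each camera call takes 0.05 s, during which the arm holds its last target.

TASK

Finish the staining run: draw the dryer's empty carriage out from under the hood, stand every slide rack upright in a bay of its own on it, slide the loaded carriage fully home again (push it in the middle, it binds if pushed off-centre), and then press the start button. Hang both rack lifters by their eyes on the pegs of the drying board, and leave the spray bottle, the slide box and the cassette tray where they are.

Things in the scene. Friction and masses are not known exactly. Their poses are not given: they have to be found in the camera images.
- dryer: Slide dryer, fixed: a flat track 250 mm wide with a steel guide rail along its middle (top 27 mm above the bench) and two grey runners (tops 29 mm), leading under a white hood with a clear lid. x is the way in, along the rail, y left, z up; origin on the bench, in the middle of the open track. Rail and runners begin at x = -200 mm. The carriage's origin is at x = 300 mm, y = 0 when home.
- home_stop (a point): Back wall inside the hood, at x = 353 mm of the dryer; it stops the carriage's platform. The hood's mouth lies at x = 228 mm, so the bays are clear of it when the carriage's origin is below x = 170 mm; stops hold it at x = -20 mm. The hood is 250 mm wide, 165 mm high inside, 171 mm outside; behind it a housing 175 mm high reaches to x = 496 mm.
- carriage: Loose aluminium carriage, 0.8 kg, on the runners. Origin at the centre of its platform's underside, 29 mm above the bench; x is the way in. Platform 106 mm (x) by 200 mm (y), 8 mm thick, with rims 8 mm high round three bays side by side, each 94 by 58 mm inside. Under its cross member at x = -150 mm a shoe only 56 mm long straddles the rail with 1.5 mm of play: pushed off-centre it skews and jams.
- push_pad (a point): Middle of the outer face of the carriage's front plate (200 mm wide, 8 mm thick, 29 to 69 mm above the bench, held by side arms; inside it a flat cross member, top 37 mm up), at carriage x = -194 mm; a black pad 36 mm wide marks it. Push here along +x, or pinch the plate here to pull: the carriage slides freely (5 to 15 N) or comes free again. Pushed 30 mm or more off to a side it jams.
- bay1 (a point): Centre of a bay's floor (the platform's top, 37 mm above the bench), 64 mm to the carriage's +y side of the middle. Axes as the carriage.
- bay2 (a point): Centre of the middle bay's floor.
- bay3 (a point): Centre of a bay's floor, 64 mm to the carriage's -y side of the middle.
- rack1: White staining rack of eight glass slides, 0.15 to 0.3 kg; foot 84 mm (its x) by 48 mm (its y), 34 mm high, with a bail handle over it whose bar (square, 10 x 10 mm, along the rack's x, 72 mm clear between its uprights) has its centre 88 mm above the rack's underside. Origin at the centre of the underside, z up. In a bay its x lies along the carriage's x, either way round. It may be absent.
- rack2: White staining rack of eight glass slides, 0.15 to 0.3 kg; foot 84 mm (its x) by 48 mm (its y), 34 mm high, with a bail handle over it whose bar (square, 10 x 10 mm, along the rack's x, 72 mm clear between its uprights) has its centre 88 mm above the rack's underside. Origin at the centre of the underside, z up. In a bay its x lies along the carriage's x, either way round. It may be absent.
- rack3: White staining rack of eight glass slides, 0.15 to 0.3 kg; foot 84 mm (its x) by 48 mm (its y), 34 mm high, with a bail handle over it whose bar (square, 10 x 10 mm, along the rack's x, 72 mm clear between its uprights) has its centre 88 mm above the rack's underside. Origin at the centre of the underside, z up. In a bay its x lies along the carriage's x, either way round. It may be absent.
- lifter1: Rack lifter lying flat: a bent 8 mm steel rod with a round eye at one end and a J hook at the other, and a flat black grip (66 mm along x, 24 mm wide, 14 mm thick) between; 190 mm long, 90 g. Origin at the centre of the grip, 7 mm above the bench when lying; x points along the rod to the eye, z square to the plane of eye and hook.
- lifter2: Rack lifter lying flat: a bent 8 mm steel rod with a round eye at one end and a J hook at the other, and a flat black grip (66 mm along x, 24 mm wide, 14 mm thick) between; 190 mm long, 90 g. Origin at the centre of the grip, 7 mm above the bench when lying; x points along the rod to the eye, z square to the plane of eye and hook.
- lifter1_eye (a point): Centre of this lifter's eye, 85 mm from the grip's centre along its x; clear opening 34 mm across, 52 mm outside.
- lifter2_eye (a point): Centre of this lifter's eye, 85 mm from the grip's centre along its x; clear opening 34 mm across, 52 mm outside.
- pegboard: White drying board, fixed: a foot 100 mm deep and 270 mm wide, 12 mm high (rim 24 mm), with an upright panel 312 mm high. Origin on the bench under the foot's middle. The panel's face is at x = 34 mm and looks to -x; y runs along the panel, z up. Three steel pegs in a row, 80 mm apart, 8 mm thick and 65 mm long, rise from it at 50 degrees above level towards -x.
- peg1_root (a point): Foot of a peg on the panel's face, 225 mm above the bench, at y = -80 mm of the board; the peg's tip is 42 mm out from it (to the board's -x) and 50 mm higher. An eye let go on the peg slides down it and hangs against the panel.
- peg2_root (a point): Foot of a peg on the panel's face, 225 mm above the bench, at y = 0 mm of the board; the peg's tip is 42 mm out from it (to the board's -x) and 50 mm higher. An eye let go on the peg slides down it and hangs against the panel.
- peg3_root (a point): Foot of a peg on the panel's face, 225 mm above the bench, at y = 80 mm of the board; the peg's tip is 42 mm out from it (to the board's -x) and 50 mm higher. An eye let go on the peg slides down it and hangs against the panel.
- start (a joint): Travel of the dryer's start button, m: 0 as it stands, 0.006 fully down; it springs back, and pressing it fully takes 4 N.
- start_top (a point): Top of the round start button (32 mm across), 138 mm above the bench, on a grey control pod (110 x 75 mm, 120 mm high) beside the hood, on its left looking in; press it straight down.
- spray_bottle: Bystander: clear spray bottle with a black trigger head, 64 mm across, 190 mm high, standing. Origin at the centre of its underside.
- slide_box: Bystander: blue slide storage box 95 x 170 x 34 mm. Origin at the centre of its underside.
- cassette_tray: Bystander: white open tray 110 x 150 x 22 mm with tissue cassettes in it. Origin at the centre of its underside.
Things that resemble listed ones, but are neither listed nor needed, are in the scene too. Leave any orange or yellow look-alike of the rack1 alone. Leave any red look-alike of the lifter2 alone.

How it is judged:
On the way, in this order (a step that is already met when the one before it is completed fails the run):
1. the empty carriage is drawn out from under the hood (x of carriage in the frame of dryer below 0.17 m), for 0.1 s.
2. every rack stands in a bay and the carriage is fully home ((horizontal distance between rack1 and bay1 below 0.012 m or horizontal distance between rack1 and bay2 below 0.012 m or horizontal distance between rack1 and bay3 below 0.012 m) and z of each of rack1, rack2, rack3 in the frame of carriage below 0.013 m and angle between each of rack1, rack2, rack3's own z axis and vertical below 0.08 rad and angle between the x axis of each of rack1, rack2, rack3 and the x axis of carriage, either way round below 0.2 rad and (horizontal distance between rack2 and bay1 below 0.012 m or horizontal distance between rack2 and bay2 below 0.012 m or horizontal distance between rack2 and bay3 below 0.012 m) and (horizontal distance between rack3 and bay1 below 0.012 m or horizontal distance between rack3 and bay2 below 0.012 m or horizontal distance between rack3 and bay3 below 0.012 m) and x of carriage in the frame of dryer above 0.292 m and angle between carriage's own z axis and vertical below 0.05 rad), for 0.2 s.
3. the start button is pressed (value of joint start above 0.004 m), for 0.05 s.
At the end, for the whole second after the job is handed in: Racks upright in bays, on the floor (12 mm, 4 deg); carriage within 8 mm of its stop; start then pressed; both lifters hang eye up (30 deg), eye within 60 mm of a peg root; all at rest (all of step 2 and (distance between lifter1_eye and peg1_root below 0.06 m or distance between lifter1_eye and peg2_root below 0.06 m or distance between lifter1_eye and peg3_root below 0.06 m) and angle between each of lifter1, lifter2's own x axis and vertical below 0.5 rad and (distance between lifter2_eye and peg1_root below 0.06 m or distance between lifter2_eye and peg2_root below 0.06 m or distance between lifter2_eye and peg3_root below 0.06 m) and linear speed of each of rack1, rack2, rack3, carriage below 0.02 m/s); the robot touches nothing.
It fails at once if the spray bottle is shifted more than 30 mm or tipped (distance of spray_bottle from where it was at the start of the episode above 0.03 m or angle between spray_bottle's own z axis and vertical above 0.5 rad).
It fails at once if the slide box is shifted more than 30 mm or tipped (distance of slide_box from where it was at the start of the episode above 0.03 m or angle between slide_box's own z axis and vertical above 0.5 rad).
It fails at once if the cassette tray is shifted more than 30 mm or tipped (distance of cassette_tray from where it was at the start of the episode above 0.03 m or angle between cassette_tray's own z axis and vertical above 0.5 rad).
Of rack1, rack2, rack3 only 2 to 3 are there at a start; the rules pass over those that are not, and their reading is None.
At some moment in a run one of lifter1, lifter2, rack1, rack2, rack3 may be knocked a few centimetres aside while the robot is not near it.
Once in a run the grip may slacken for a moment while it holds something.
It also fails if it takes over 208 s, if anything falls off the work surface, if the arm or the gripper's body presses on something with over 40 N, if the wrist force passes 120 N, or if a joint passes its speed limit or range.

## Working session

There is one attempt and no reset: what is moved stays moved. The work goes in short steps, Python scripts to look and compute and a tool call to move; the robot and the scene stay as the last step left them, time stands still between calls to the robot, and variables do not carry over. Pictures are saved under pics/ and viewed, and the job is handed in when it is done.

Besides the shell and the picture viewer there is one more tool, called after "Emit:" by a JSON object that holds its "name" and its "arguments". apply_moves: Moves the arm, as the interface text tells. Scaled input: -1 to 1 covers 120 mm each way for a shift and 4 degrees each way for a turn. Its arguments: {"type":"object","properties":{"moves":{"type":"string"},"force":{"type":"number"}},"required":["moves"]}

```bash
mkdir -p pics; ls
cat > h.py <<'E'
import numpy as np, cv2
from station import bot, imaging, nets
def save(p,name): cv2.imwrite('pics/'+name+'.png', cv2.cvtColor(p['image'],cv2.COLOR_RGB2BGR))
E
python3 - <<'E'
from h import *
o=bot.get_obs(); print(o)
for n in ['scene','top','wrist']:
    p=imaging.read_camera(n); save(p,n+'0')
    print(n,{k:v for k,v in p.items() if k!='image'})
E
```

```text
pics
{'t': 0.0, 'q': array([ 1.19187838,  0.47777128,  0.02237317,  1.55646297, -0.01151514,
        1.10930556, -0.08310127]), 'joint_vel': array([-0.00055787,  0.00107686, -0.0009776 ,  0.00036583,  0.00159898,
        0.00034684, -0.00103817]), 'joint_torque': array([-4.31871476e-04, -5.96456122e+01,  1.60739567e+00, -2.81203347e+01,
        1.24125709e-02,  9.29308328e-03,  1.17210843e-05]), 'eef_pos': array([ 0.18038481, -0.64982957,  0.23034083]), 'tool_rot': array([-4.94455761e-04,  7.96085095e-01, -6.05184017e-01, -7.63109754e-04]), 'contact_force': array([0.90644778, 0.14999594, 0.08454977]), 'torque': array([ 0.02271973, -0.06870879, -0.04424538]), 'gripper_width': 0.9993554967801409}
scene {'fx': 569.8225077940469, 'fy': 569.8225077940469, 'cx': 310.35921189102595, 'cy': 243.56118414295307, 'dist_coeffs': array([-0.17292772,  0.        ,  0.        ,  0.        ,  0.        ]), 'view': array([[ 0.75960062,  0.65034662, -0.00749456, -0.36242251],
       [ 0.53515992, -0.6315288 , -0.56104834, -0.19258901],
       [-0.36960892,  0.42216188, -0.82774911,  1.85729639],
       
[... 384 characters left out ...]
6],
       [ 0.08865132, -0.01452158, -0.99595686,  1.75311106],
       [ 0.        ,  0.        ,  0.        ,  1.        ]]), 'shot': 2}
wrist {'fx': 354.52573543471425, 'fy': 354.52573543471425, 'cx': 322.16517206770527, 'cy': 235.29783053292536, 'dist_coeffs': array([-0.02099417,  0.        ,  0.        ,  0.        ,  0.        ]), 'mount': array([[ 9.99999500e-01,  6.33081509e-04, -7.73481238e-04,
        -7.96265388e-04],
       [-4.10645617e-04,  9.65734404e-01,  2.59532063e-01,
        -6.68539065e-02],
       [ 9.11282393e-04, -2.59531616e-01,  9.65734182e-01,
        -1.43328479e-01],
       [ 0.00000000e+00,  0.00000000e+00,  0.00000000e+00,
         1.00000000e+00]]), 'shot': 3}
```

View pics/scene0.png

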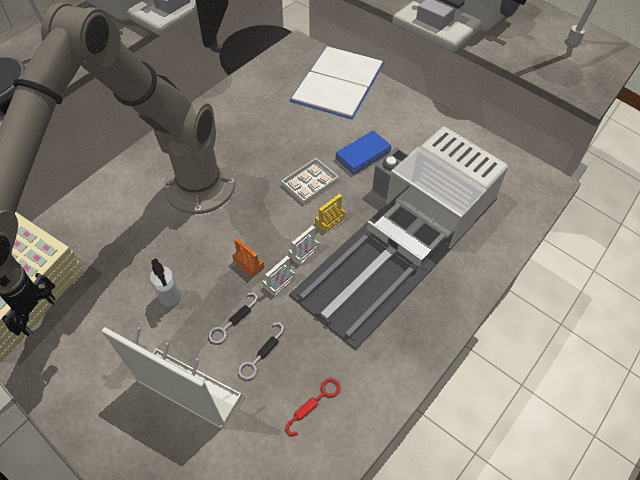

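View pics/top0.png

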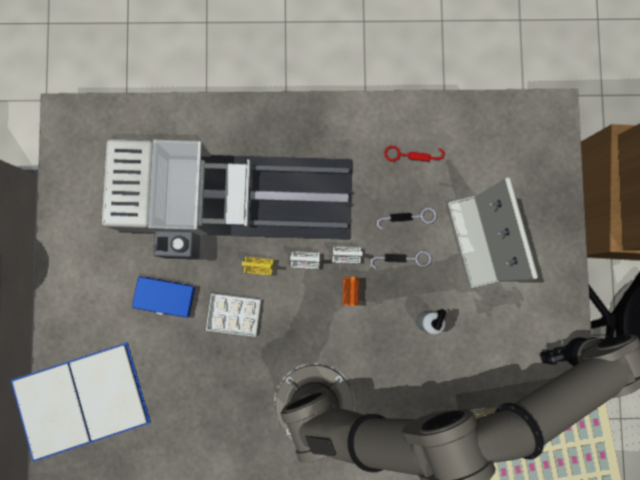

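View pics/wrist0.png

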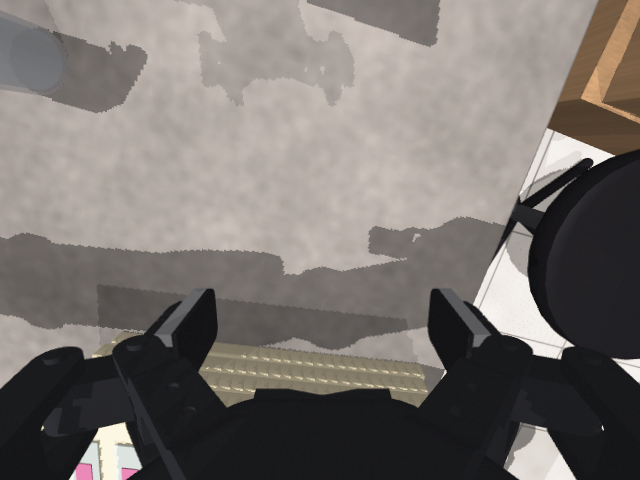

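```bash
cat >> h.py <<'E'
from scipy.spatial.transform import Rotation as R
def K(p): return np.array([[p['fx'],0,p['cx']],[0,p['fy'],p['cy']],[0,0,1.]])
def RT(q): return R.from_quat([q[1],q[2],q[3],q[0]])
def wristview(p,o):
    T=np.eye(4);T[:3,:3]=RT(o['tool_rot']).as_matrix();T[:3,3]=o['eef_pos']
    p['view']=np.linalg.inv(T@p['mount'])
def shot(n):
    o=bot.get_obs(); p=imaging.read_camera(n)
    if n=='wrist': wristview(p,o)
    return p
def ray(p,uv):
    x=cv2.undistortPoints(np.array([[uv]],float),K(p),p['dist_coeffs'])[0,0]
    V=p['view'];Rm=V[:3,:3];c=-Rm.T@V[:3,3]
    return c,Rm.T@np.array([x[0],x[1],1.])
def atz(p,uv,z):
    c,d=ray(p,uv); return c+d*(z-c[2])/d[2]
def tri(l):
    A=np.zeros((3,3));b=np.zeros(3)
    for p,uv in l:
        c,d=ray(p,uv);d=d/np.linalg.norm(d);M=np.eye(3)-np.outer(d,d);A+=M;b+=M@c
    x=np.linalg.solve(A,b); return x,[np.linalg.norm(proj(p,x)-np.array(uv)) for p,uv in l]
def proj(p,X):
    V=p['view'];r=cv2.Rodrigues(V[:3,:3])[0]
    return cv2.projectPoints(np.array([X],float),r,V[:3,3].copy(),K(p),p['dist_coeffs'])[0][0,0]
E
python3 - <<'E'
from h import *
ps={n:shot(n) for n in ['scene','top']}
hs={'dryer':0,'carriage':.029,'push_pad':.049,'rack1':0,'lifter1':.007,'lifter1_eye':.007,'pegboard':0,'peg1_root':.225,'peg2_root':.225,'start_top':.138,'bay1':.037,'bay2':.037,'spray_bottle':0,'slide_box':0,'cassette_tray':0}
np.set_printoptions(precision=3,suppress=True)
for k,z in hs.items():
    for n,p in ps.items():
        for r in nets.spot_point(p,k):
            if r['score']>.2: print(k,n,np.round(r['location'],1),round(r['score'],2),atz(p,r['location'],z)[:2])
E
```

```text
dryer scene [370.9 271.2] 0.57 [0.627 0.098]
dryer top [282.1 198.1] 0.56 [0.626 0.089]
carriage scene [431.3 207.3] 0.73 [0.64 0.39]
carriage top [183.9 191.6] 0.56 [0.645 0.387]
push_pad scene [392.4 246.7] 0.67 [0.639 0.179]
push_pad scene [393.7 159.2] 0.46 [0.441 0.462]
push_pad top [249.5 192.3] 0.72 [0.637 0.185]
push_pad top [398.9 215.1] 0.58 [ 0.562 -0.266]
rack1 scene [328.5 223.3] 0.9 [0.421 0.152]
rack1 scene [248.4 263.8] 0.74 [ 0.335 -0.116]
rack1 scene [281.4 280.3] 0.73 [ 0.447 -0.095]
rack1 scene [302.5 251.7] 0.63 [0.429 0.02 ]
rack1 top [347.8 291.2] 0.98 [ 0.335 -0.11 ]
rack1 top [257.8 267.6] 0.86 [0.411 0.166]
rack1 top [345.2 253.8] 0.73 [ 0.45  -0.104]
rack1 top [502.3 201.9] 0.46 [ 0.605 -0.597]
lifter1 scene [306.2 405.8] 0.9 [ 0.748 -0.333]
lifter1 scene [265.7 344. ] 0.64 [ 0.552 -0.274]
lifter1 scene [237.7 320.8] 0.56 [ 0.446 -0.273]
lifter1 top [420.8 157.1] 0.91 [ 0.749 -0.346]
lifter1 top [397.7 216.9] 0.71 [ 0.562 -0.268]
lifter1_eye scene [245.4 373.1] 0.96 [ 0.569 -0.37 ]
lifter1_eye top [429.7 211.5] 0.79 [ 0.577 -0.368]
pegboard scene [302.1 251
[... 870 characters left out ...]
 0.5 [0.298 0.208]
bay2 top [186.  191.3] 0.78 [0.645 0.379]
bay2 top [184.9 171.9] 0.72 [0.705 0.382]
bay2 top [184.2 212.8] 0.7 [0.579 0.384]
spray_bottle scene [431.  207.8] 0.59 [0.631 0.41 ]
spray_bottle scene [309.6 182.4] 0.51 [0.269 0.239]
spray_bottle scene [363.2 155.1] 0.42 [0.329 0.45 ]
spray_bottle top [425.8 321.6] 0.68 [ 0.239 -0.347]
spray_bottle top [344.9 257.4] 0.22 [ 0.439 -0.103]
slide_box scene [362.9 158.3] 0.68 [0.337 0.437]
slide_box scene [368.5 273.7] 0.58 [0.627 0.087]
slide_box top [164.7 296.2] 0.76 [0.328 0.45 ]
slide_box top [395.7 258.1] 0.51 [ 0.435 -0.26 ]
cassette_tray scene [310.6 182.4] 0.94 [0.271 0.242]
cassette_tray top [232.6 315.2] 0.6 [0.267 0.243]
```

Run:
```python
from h import *
np.set_printoptions(precision=3,suppress=True)
p=shot('top'); im=cv2.cvtColor(p['image'],cv2.COLOR_RGB2BGR)
cv2.imwrite('pics/c1.png',cv2.resize(im[130:280,100:365],None,fx=3,fy=3,interpolation=cv2.INTER_CUBIC))
cv2.imwrite('pics/c2.png',cv2.resize(im[140:300,365:565],None,fx=4,fy=3.7,interpolation=cv2.INTER_CUBIC))
o=bot.get_obs(); print(RT(o['tool_rot']).as_matrix())
```

```text
[[ 0.267 -0.964  0.   ]
 [-0.964 -0.267 -0.   ]
 [ 0.    -0.    -1.   ]]
```

View pics/c1.png

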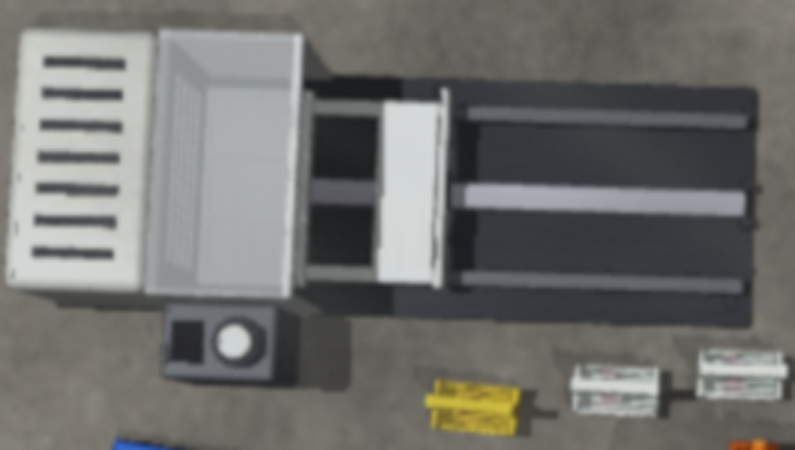

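View pics/c2.png

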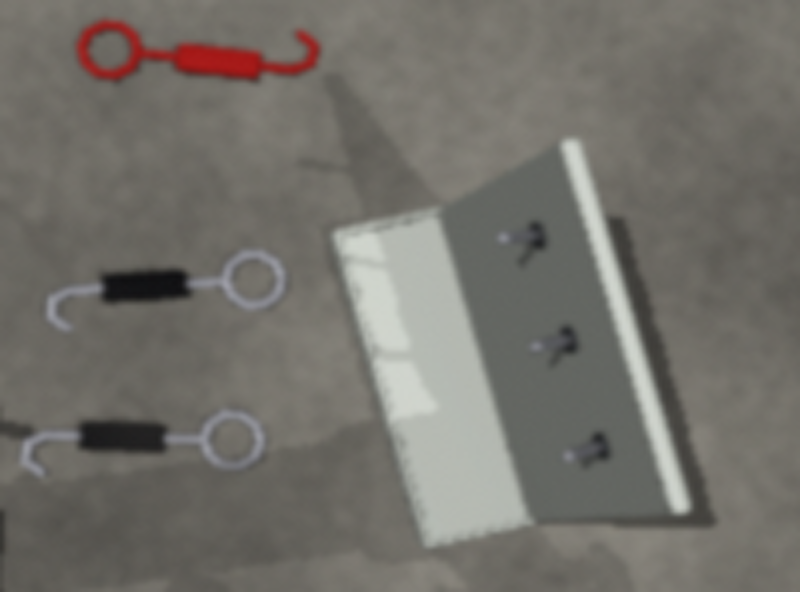

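Run:
```python
from h import *
np.set_printoptions(precision=4,suppress=True)
p=shot('top')
c=lambda u,v,z: atz(p,(100+u/3,130+v/3),z)
a=c(462,194,.027);b=c(745,203,.027);print('rail',a,b,np.degrees(np.arctan2(*(a-b)[:2][::-1])))
print('plate',c(447,90,.069),c(440,287,.069))
for e in [(752,87),(748,322)]: print('track end',c(*e,.0))
for e in [(748,114),(743,286)]: print('runner end',c(*e,.029))
print('slat btn',c(234,341,.138))
s=shot('scene')
# pad crop scene
im=cv2.cvtColor(s['image'],cv2.COLOR_RGB2BGR)
cv2.imwrite('pics/c3.png',cv2.resize(im[190:350,280:450],None,fx=4,fy=3.7,interpolation=cv2.INTER_CUBIC))
cv2.imwrite('pics/c4.png',cv2.resize(im[190:310,220:360],None,fx=5,fy=5,interpolation=cv2.INTER_CUBIC))
```

```text
rail [0.6336 0.1735 0.027 ] [ 0.6206 -0.1153  0.027 ] 87.42874565134743
plate [0.732  0.1837 0.069 ] [0.5336 0.1914 0.069 ]
track end [ 0.7472 -0.1265  0.    ]
track end [ 0.5009 -0.1177  0.    ]
runner end [ 0.7125 -0.12    0.029 ]
runner end [ 0.535  -0.1115  0.029 ]
slat btn [0.4768 0.3782 0.138 ]
```

View pics/c3.png

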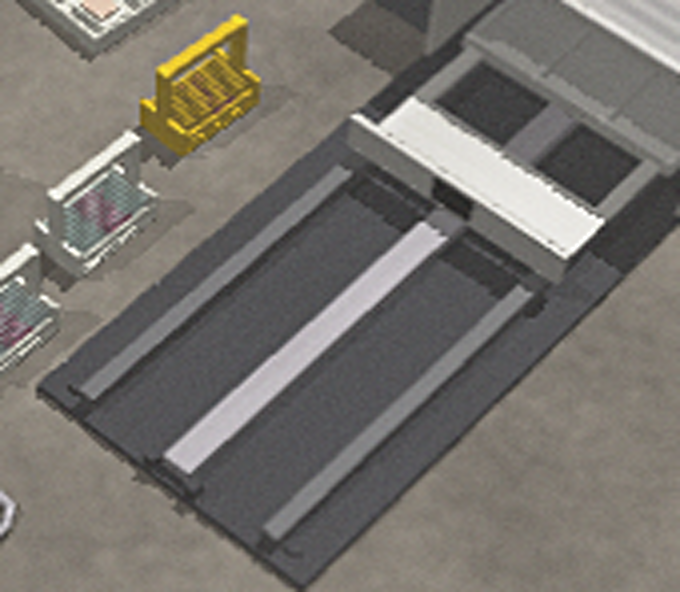

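View pics/c4.png

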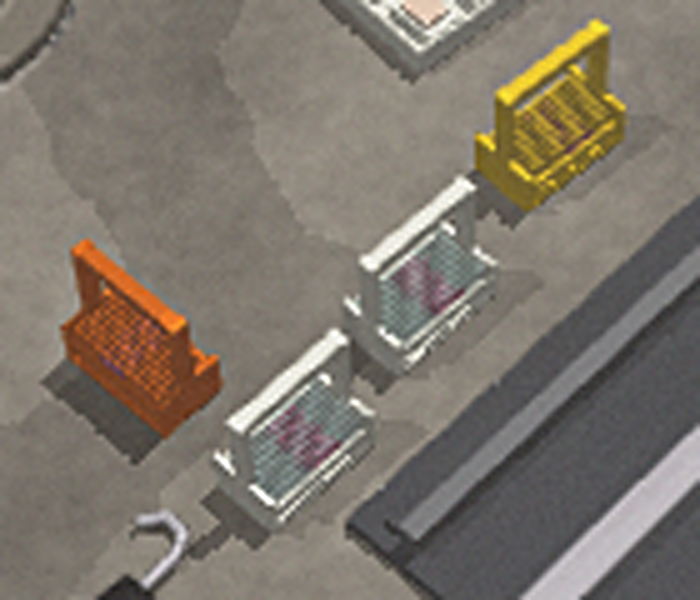

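```bash
cat >> h.py <<'E'
np.set_printoptions(precision=4,suppress=True)
def Rdown(ang):  # tool x at world angle ang(deg), pointing down
    a=np.radians(ang); x=np.array([np.cos(a),np.sin(a),0]); z=np.array([0,0,-1.])
    return R.from_matrix(np.c_[x,np.cross(z,x),z])
def plan(P,Rt=None,n=None,hand=-1,start=None,mm=40,deg=4.0):
    o=bot.get_obs()
    p0,R0=start if start else (o['eef_pos'],RT(o['tool_rot']))
    if Rt is None: Rt=R0
    P=np.array(P,float)
    rv=(R0.inv()*Rt).as_rotvec()
    if n is None: n=max(int(np.ceil(max(np.linalg.norm(P-p0)*1000/mm,np.degrees(np.linalg.norm(rv))/deg))),1)
    st=R.from_rotvec(rv/n); t=np.degrees(rv/n)/4
    cur=R0; out=[]
    for i in range(n):
        s=cur.inv().apply((P-p0)/n)/.12
        out.append(' '.join(f'{v:.3f}' for v in [hand,*s,*t])); cur=cur*st
    if np.linalg.norm(rv)<1e-3: print(n,'x',out[0])
    else: print(n,';'.join(out))
    return P,Rt
E
python3 - <<'E'
from h import *
s=plan([.18,-.65,.45],hand=-1)
s=plan([.62,-.3,.45],Rdown(-92.3),start=s)
s=plan([.634,.13,.25],start=s)
E
```

```text
6 x -1.000 -0.001 0.001 -0.304 0.000 0.000 0.000
15 -1.000 -0.122 -0.288 0.000 -0.000 -0.000 0.297;-1.000 -0.128 -0.285 0.000 -0.000 -0.000 0.297;-1.000 -0.134 -0.282 0.000 -0.000 -0.000 0.297;-1.000 -0.140 -0.279 0.000 -0.000 -0.000 0.297;-1.000 -0.145 -0.276 0.000 -0.000 -0.000 0.297;-1.000 -0.151 -0.273 0.000 -0.000 -0.000 0.297;-1.000 -0.157 -0.270 0.000 -0.000 -0.000 0.297;-1.000 -0.162 -0.267 0.000 -0.000 -0.000 0.297;-1.000 -0.168 -0.263 0.000 -0.000 -0.000 0.297;-1.000 -0.173 -0.260 0.000 -0.000 -0.000 0.297;-1.000 -0.179 -0.256 0.000 -0.000 -0.000 0.297;-1.000 -0.184 -0.253 0.000 -0.000 -0.000 0.297;-1.000 -0.189 -0.249 0.000 -0.000 -0.000 0.297;-1.000 -0.194 -0.245 0.000 -0.000 -0.000 0.297;-1.000 -0.199 -0.241 0.000 -0.000 -0.000 0.297
12 x -1.000 -0.299 0.002 0.139 0.000 0.000 0.000
```

Emit:
{"name": "apply_moves", "arguments": {"moves": "-1 0 0 -0.3 0 0 0;-1 0 0 -0.3 0 0 0;-1 0 0 -0.3 0 0 0;-1 0 0 -0.3 0 0 0;-1 0 0 -0.3 0 0 0;-1 0 0 -0.3 0 0 0;-1 -0.12 -0.29 0 0 0 0.3;-1 -0.13 -0.285 0 0 0 0.3;-1 -0.135 -0.28 0 0 0 0.3;-1 -0.14 -0.28 0 0 0 0.3;-1 -0.145 -0.275 0 0 0 0.3;-1 -0.15 -0.27 0 0 0 0.3"}}

```text
t: 2.9
eef_pos: [0.3573, -0.5092, 0.4475]
tool_rot: [0.0, 0.756, -0.654, 0.0]
contact_force: [1.0, -0.1, 0.6]
gripper_width: 1.003
```

Emit:
{"name": "apply_moves", "arguments": {"moves": "-1 -0.155 -0.27 0 0 0 0.3;-1 -0.16 -0.265 0 0 0 0.3;-1 -0.17 -0.26 0 0 0 0.3;-1 -0.175 -0.26 0 0 0 0.3;-1 -0.18 -0.255 0 0 0 0.3;-1 -0.185 -0.25 0 0 0 0.3;-1 -0.19 -0.25 0 0 0 0.3;-1 -0.195 -0.245 0 0 0 0.3;-1 -0.2 -0.24 0 0 0 0.25"}}

```text
t: 3.65
eef_pos: [0.6208, -0.2993, 0.4475]
tool_rot: [0.0, -0.692, 0.721, -0.0]
contact_force: [0.7, -0.6, -0.1]
gripper_width: 0.998
```

Emit:
{"name": "apply_moves", "arguments": {"moves": "-1 -0.3 0 0.14 0 0 0;-1 -0.3 0 0.14 0 0 0;-1 -0.3 0 0.14 0 0 0;-1 -0.3 0 0.14 0 0 0;-1 -0.3 0 0.14 0 0 0;-1 -0.3 0 0.14 0 0 0;-1 -0.3 0 0.14 0 0 0;-1 -0.3 0 0.14 0 0 0;-1 -0.3 0 0.14 0 0 0;-1 -0.3 0 0.14 0 0 0;-1 -0.3 0 0.14 0 0 0"}}

```text
t: 4.57
eef_pos: [0.6353, 0.0967, 0.262]
tool_rot: [0.0, -0.693, 0.721, -0.0]
contact_force: [0.8, 0.6, -0.5]
gripper_width: 0.995
```

Run:
```python
from h import *
p=shot('wrist'); save(p,'w1')
for r in nets.spot_point(p,'push_pad'): print(r['location'],r['score'],atz(p,r['location'],.049))
```

```text
[232.7, 212.4] 0.82 [0.634 0.19  0.049]
```

View pics/w1.png

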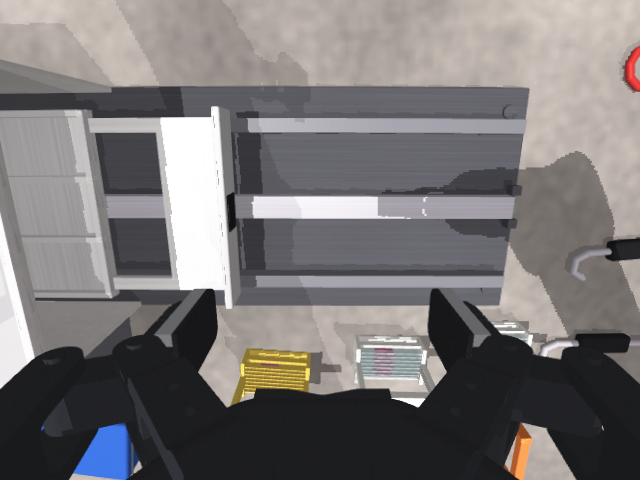

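Run:
```python
from h import *
s=plan([.634,.194,.12])
s=plan([.634,.194,.043],start=s)
```

```text
5 x -1.000 -0.149 0.001 0.233 0.000 0.000 0.000
2 x -1.000 0.001 -0.002 0.321 0.000 0.000 0.000
```

Emit:
{"name": "apply_moves", "arguments": {"moves": "-1 -0.2 0 0.15 0 0 0;-1 -0.2 0 0.15 0 0 0;-1 -0.2 0 0.2 0 0 0;-1 -0.147 0 0.33 0 0 0;-1 0 0 0.33 0 0 0;-1 0 0 0.33 0 0 0;-1 0 0 0.2 0 0 0;-1 0 0 0.13 0 0 0"}}

```text
t: 5.33
eef_pos: [0.6371, 0.1827, 0.0419]
tool_rot: [-0.002, -0.693, 0.721, 0.001]
contact_force: [0.0, -0.7, 0.0]
gripper_width: 0.996
```

Emit:
{"name": "apply_moves", "arguments": {"moves": "1 0 0 0 0 0 0;1 0 0 0 0 0 0;1 0 0 0 0 0 0;1 0 0 0 0 0 0;1 0 0 0 0 0 0;1 0 0 0 0 0 0", "force": 40}}

```text
t: 5.83
eef_pos: [0.6404, 0.1868, 0.0479]
tool_rot: [0.003, -0.693, 0.721, 0.0]
contact_force: [1.2, 7.2, 3.2]
gripper_width: 0.145
```

Emit:
{"name": "apply_moves", "arguments": {"moves": "1 0 0 0 0 0 0;1 0 0 0 0 0 0;1 0.05 0 0 0 0 0;1 0.1 0 0 0 0 0;1 0.15 0 0 0 0 0;1 0.15 0 0 0 0 0"}}

```text
t: 6.33
eef_pos: [0.6383, 0.1343, 0.048]
tool_rot: [0.004, -0.694, 0.72, 0.0]
contact_force: [-0.8, 7.4, 5.7]
gripper_width: 0.085
```

Emit:
{"name": "apply_moves", "arguments": {"moves": "1 0.17 0 0 0 0 0;1 0.17 0 0 0 0 0;1 0.17 0 0 0 0 0;1 0.17 0 0 0 0 0;1 0.17 0 0 0 0 0;1 0.17 0 0 0 0 0;1 0.17 0 0 0 0 0;1 0.17 0 0 0 0 0;1 0.17 0 0 0 0 0;1 0.17 0 0 0 0 0;1 0.15 0 0 0 0 0;1 0.05 0 0 0 0 0"}}

```text
t: 7.33
eef_pos: [0.6296, -0.0986, 0.048]
tool_rot: [0.002, -0.692, 0.722, -0.001]
contact_force: [-0.5, 7.3, 7.4]
gripper_width: 0.084
```

Emit:
{"name": "apply_moves", "arguments": {"moves": "1 0 0 0 0 0 0;-1 0 0 0 0 0 0;-1 0 0 0 0 0 0;-1 0 0 0 0 0 0;-1 0 0 0 0 0 0;-1 0 0 -0.2 0 0 0;-1 0 0 -0.3 0 0 0;-1 0 0 -0.3 0 0 0;-1 0 0 -0.3 0 0 0;-1 0 0 -0.3 0 0 0"}}

```text
t: 8.17
eef_pos: [0.6272, -0.0975, 0.2151]
tool_rot: [-0.0, -0.693, 0.721, 0.0]
contact_force: [-0.5, -0.8, -0.3]
gripper_width: 1.001
```

Run:
```python
from h import *
s=shot('scene');t=shot('top');save(t,'t1')
hs={'carriage':.029,'push_pad':.049,'bay1':.037,'rack1':0,'lifter1':.007,'lifter1_eye':.007}
for k,z in hs.items():
    for n,p in (('s',s),('t',t)):
        for r in nets.spot_point(p,k):
            if r['score']>.3: print(k,n,np.round(r['location'],1),round(r['score'],2),atz(p,r['location'],z)[:2])
im=cv2.cvtColor(t['image'],cv2.COLOR_RGB2BGR)
cv2.imwrite('pics/c5.png',cv2.resize(im[130:310,200:460],None,fx=3,fy=3,interpolation=cv2.INTER_CUBIC))
```

```text
carriage s [369.  272.2] 0.64 [0.6337 0.0762]
carriage t [280.1 196.4] 0.83 [0.6269 0.0936]
push_pad s [327.5 312.2] 0.71 [ 0.631  -0.1079]
push_pad s [278.9 281.3] 0.56 [ 0.4655 -0.1213]
push_pad t [343.8 196.1] 0.61 [ 0.622  -0.1003]
bay1 s [351.  254.7] 0.92 [0.56   0.0854]
bay1 s [372.  266.9] 0.86 [0.632  0.0916]
bay1 t [283.7 172.3] 0.69 [0.6998 0.0815]
bay1 t [282.2 194.3] 0.66 [0.6319 0.0867]
rack1 s [247.6 265.2] 0.91 [ 0.3365 -0.1212]
rack1 s [300.3 253.2] 0.84 [0.4275 0.0117]
rack1 s [278.4 282.3] 0.59 [ 0.4454 -0.1052]
rack1 s [187.1 388.8] 0.53 [ 0.4806 -0.5022]
rack1 t [306.4 262. ] 0.9 [0.4264 0.0161]
rack1 t [257.6 268.5] 0.85 [0.4085 0.1663]
rack1 t [348.4 255.7] 0.59 [ 0.444  -0.1137]
rack1 t [350.3 291.4] 0.51 [ 0.3342 -0.1175]
lifter1 s [266.5 345. ] 0.77 [ 0.5559 -0.2743]
lifter1 s [305.7 408.5] 0.76 [ 0.7521 -0.3393]
lifter1 s [238.5 319. ] 0.69 [ 0.4433 -0.2676]
lifter1 t [420.1 159.9] 0.86 [ 0.7401 -0.3431]
lifter1 t [401.7 218.1] 0.85 [ 0.5578 -0.2806]
lifter1 t [395.6 256.3] 0.7 [ 0.4397 -0.2586]
lifter1_eye s [245.6 374.1] 0.71 [ 0.571  -0.3718]
lifter1_eye s [265.5 344.9] 0.38 [ 0.5537 -0.2758]
lifter1_eye t [428.7 213.2] 0.82 [ 0.572  -0.3648]
```

View pics/c5.png

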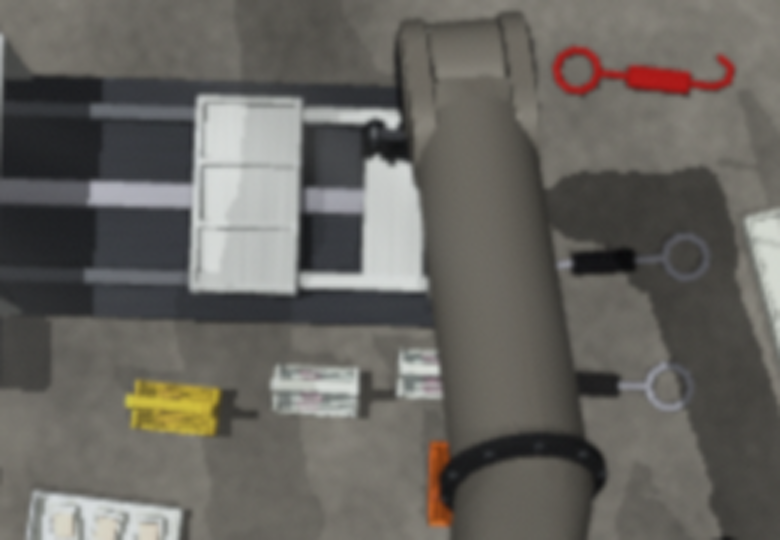

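Run:
```python
from h import *
o=bot.get_obs();print(o['q'],o['t'])
t=shot('top')
c=lambda u,v,z: atz(t,(200+u/3,130+v/3),z)
for e in [(194,96),(302,97),(298,294),(190,292)]: print(c(*e,.045))
for e in [(272,371),(360,373),(270,408),(359,411)]: print('rack',c(*e,.034))
s=plan([.45,-.02,.3],Rdown(0),hand=-1)
s=plan([.45,-.02,.3],Rdown(-180),hand=-1)
```

```text
[ 0.2873  0.4486 -0.3127  1.657   0.1533  1.061  -1.6822] 8.8667
[0.7307 0.1388 0.045 ]
[0.7284 0.0292 0.045 ]
[0.5271 0.0355 0.045 ]
[0.5306 0.144  0.045 ]
rack [0.4506 0.0629 0.034 ]
rack [ 0.4473 -0.0258  0.034 ]
rack [0.4133 0.0653 0.034 ]
rack [ 0.409  -0.0242  0.034 ]
24 -1.000 -0.025 0.063 -0.030 0.000 0.000 -0.961;-1.000 -0.029 0.061 -0.030 0.000 0.000 -0.961;-1.000 -0.033 0.059 -0.030 0.000 0.000 -0.961;-1.000 -0.037 0.057 -0.030 0.000 0.000 -0.961;-1.000 -0.040 0.054 -0.030 0.000 0.000 -0.961;-1.000 -0.044 0.051 -0.030 0.000 0.000 -0.961;-1.000 -0.047 0.048 -0.030 0.000 0.000 -0.961;-1.000 -0.050 0.045 -0.030 0.000 0.000 -0.961;-1.000 -0.053 0.041 -0.030 0.000 0.000 -0.961;-1.000 -0.056 0.038 -0.030 0.000 0.000 -0.961;-1.000 -0.058 0.034 -0.030 0.000 0.000 -0.961;-1.000 -0.060 0.030 -0.030 0.000 0.000 -0.961;-1.000 -0.062 0.026 -0.030 0.000 0.000 -0.961;-1.000 -0.064 0.022 -0.030 0.000 0.000 -0.961;-1.000 -0.065 0.017 -0.030 0.000 0.000 -0.961;-1.000 -0.066 0.013 -0.030 0.000 0.000 -0.961;-1.000 -0.067 0.008 -0.030 0.000 0.000 -0.961;-1.000 -0.067 0.004 -0.030 0.000 0.000 -
[... 586 characters left out ...]
-0.033 0.000 -0.000 0.997;-1.000 0.008 0.073 -0.033 0.000 -0.000 0.997;-1.000 0.013 0.072 -0.033 0.000 -0.000 0.997;-1.000 0.018 0.071 -0.033 0.000 -0.000 0.997;-1.000 0.023 0.070 -0.033 0.000 -0.000 0.997;-1.000 0.028 0.068 -0.033 0.000 -0.000 0.997;-1.000 0.033 0.066 -0.033 0.000 -0.000 0.997;-1.000 0.037 0.063 -0.033 0.000 -0.000 0.997;-1.000 0.042 0.061 -0.033 0.000 -0.000 0.997;-1.000 0.046 0.058 -0.033 0.000 -0.000 0.997;-1.000 0.050 0.054 -0.033 0.000 -0.000 0.997;-1.000 0.053 0.051 -0.033 0.000 -0.000 0.997;-1.000 0.057 0.047 -0.033 0.000 -0.000 0.997;-1.000 0.060 0.043 -0.033 0.000 -0.000 0.997;-1.000 0.063 0.038 -0.033 0.000 -0.000 0.997;-1.000 0.065 0.034 -0.033 0.000 -0.000 0.997
```

Emit:
{"name": "apply_moves", "arguments": {"moves": "-1 -0.025 0.063 -0.03 0 0 -0.96;-1 -0.03 0.06 -0.03 0 0 -0.96;-1 -0.033 0.06 -0.03 0 0 -0.96;-1 -0.037 0.057 -0.03 0 0 -0.96;-1 -0.04 0.054 -0.03 0 0 -0.96;-1 -0.044 0.051 -0.03 0 0 -0.96;-1 -0.047 0.048 -0.03 0 0 -0.96;-1 -0.05 0.045 -0.03 0 0 -0.96;-1 -0.053 0.041 -0.03 0 0 -0.96;-1 -0.056 0.038 -0.03 0 0 -0.96;-1 -0.058 0.034 -0.03 0 0 -0.96;-1 -0.06 0.03 -0.03 0 0 -0.96"}}

```text
t: 9.92
eef_pos: [0.5384, -0.0585, 0.2571]
tool_rot: [0.0, 0.92, -0.391, 0.0]
contact_force: [0.7, 0.1, -0.1]
gripper_width: 0.998
```

Emit:
{"name": "apply_moves", "arguments": {"moves": "-1 -0.062 0.026 -0.03 0 0 -0.96;-1 -0.064 0.022 -0.03 0 0 -0.96;-1 -0.065 0.017 -0.03 0 0 -0.96;-1 -0.066 0.013 -0.03 0 0 -0.96;-1 -0.067 0.008 -0.03 0 0 -0.96;-1 -0.067 0.004 -0.03 0 0 -0.96;-1 -0.067 0 -0.03 0 0 -0.96;-1 -0.067 -0.005 -0.03 0 0 -0.96;-1 -0.067 -0.01 -0.03 0 0 -0.96;-1 -0.066 -0.014 -0.03 0 0 -0.96;-1 -0.065 -0.018 -0.03 0 0 -0.96;-1 -0.063 -0.023 -0.03 0 0 -0.96"}}

```text
t: 10.92
eef_pos: [0.4496, -0.0196, 0.3003]
tool_rot: [0.0, 1.0, 0.001, 0.0]
contact_force: [0.7, -0.9, 0.1]
gripper_width: 0.999
```

Run:
```python
from h import *
p=shot('wrist'); save(p,'w2'); o=bot.get_obs(); print(o['eef_pos'],o['q'])
for k,z in (('rack1',0),('bay1',.037)):
  for r in nets.spot_point(p,k): print(k,r['location'],r['score'],atz(p,r['location'],z))
```

```text
[ 0.4488 -0.0188  0.3009] [ 0.5303  0.0759 -0.6506  1.9431  0.0513  1.1383 -0.1344]
rack1 [311.2, 155.8] 0.9 [0.4372 0.0288 0.    ]
rack1 [318.3, 256.2] 0.89 [ 0.4458 -0.1004  0.    ]
rack1 [238.3, 265.9] 0.87 [ 0.3395 -0.1141  0.    ]
rack1 [293.7, 30.0] 0.68 [0.4183 0.1679 0.    ]
bay1 [548.0, 99.7] 0.76 [0.6965 0.0913 0.037 ]
bay1 [495.2, 97.6] 0.72 [0.6381 0.0928 0.037 ]
bay1 [433.6, 94.6] 0.65 [0.5707 0.0953 0.037 ]
```

View pics/w2.png

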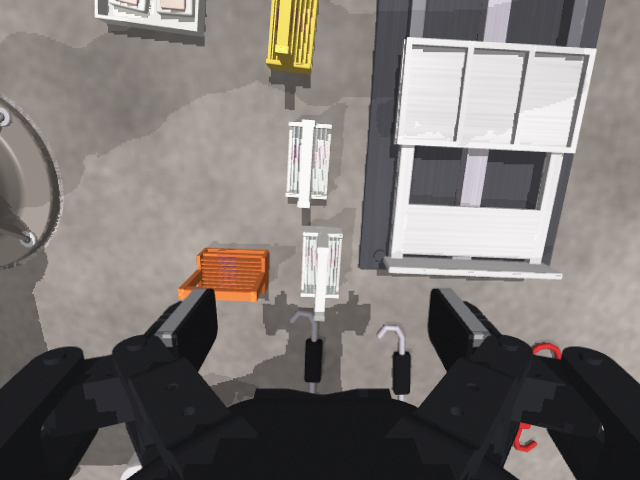

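Run:
```python
import cv2
im=cv2.imread('pics/w2.png')
cv2.imwrite('pics/c6.png',cv2.resize(im[110:330,270:360],None,fx=3,fy=2.7,interpolation=cv2.INTER_CUBIC))
cv2.imwrite('pics/c6.png',cv2.hconcat([cv2.resize(im[112:216,275:345],None,fx=5,fy=5,interpolation=cv2.INTER_CUBIC),cv2.resize(im[222:326,290:360],None,fx=5,fy=5,interpolation=cv2.INTER_CUBIC)]))
```

```text
(no output)
```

View pics/c6.png

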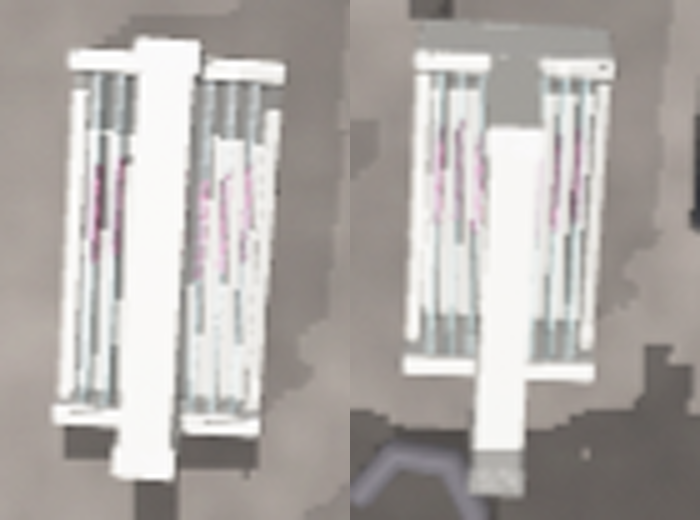

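```bash
cat > m.py <<'E'
from h import *
# pose at w2
T={'fx':354.52573543471425,'fy':354.52573543471425,'cx':322.16517206770527,'cy':235.29783053292536,'dist_coeffs':np.array([-0.02099417,0,0,0,0]),
'mount':np.array([[ 9.99999500e-01,  6.33081509e-04, -7.73481238e-04,-7.96265388e-04],[-4.10645617e-04,  9.65734404e-01,  2.59532063e-01,-6.68539065e-02],[ 9.11282393e-04, -2.59531616e-01,  9.65734182e-01,-1.43328479e-01],[0,0,0,1]])}
def wp(pos,q):
    p=dict(T); wristview(p,{'eef_pos':np.array(pos),'tool_rot':np.array(q)}); return p
E
python3 - <<'E'
from m import *
o=bot.get_obs(); p=wp(o['eef_pos'],o['tool_rot'])
A=lambda u,v,z:atz(p,(275+u/5,112+v/5),z)
B=lambda u,v,z:atz(p,(290+u/5,222+v/5),z)
for z in(.093,): print(A(167,38,z),A(147,445,z),A(147,478,z)); print(B(514,55,z)-0, B(515-350,55,z),B(497-350,450,z),B(497-350,495,z))
print('A foot',[A(*e,.034) for e in [(70,50),(285,65),(260,435),(53,420)]])
print('B foot',[B(*e,.034) for e in [(64,53),(264,62),(243,380),(53,372)]])
pf=[(404,38),(596,49),(574,153),(396,144)]
print([atz(p,e,.045) for e in pf])
E
```

```text
[0.4365 0.0658 0.093 ] [ 0.4315 -0.0118  0.093 ] [ 0.4314 -0.0185  0.093 ]
[ 0.5214 -0.0452  0.093 ] [ 0.45   -0.0449  0.093 ] [ 0.4458 -0.1339  0.093 ] [ 0.4458 -0.1447  0.093 ]
A foot [array([0.4129, 0.0665, 0.034 ]), array([0.4604, 0.0631, 0.034 ]), array([ 0.4549, -0.0195,  0.034 ]), array([ 0.4067, -0.0158,  0.034 ])]
B foot [array([ 0.426 , -0.0598,  0.034 ]), array([ 0.4738, -0.0622,  0.034 ]), array([ 0.4695, -0.145 ,  0.034 ]), array([ 0.4217, -0.1426,  0.034 ])]
[array([0.5332, 0.1478, 0.045 ]), array([0.7339, 0.139 , 0.045 ]), array([0.7286, 0.0333, 0.045 ]), array([0.53  , 0.0427, 0.045 ])]
```

Run:
```python
from h import *
s=plan([.434,.0236,.16],Rdown(-4))
s=plan([.434,.0236,.071],start=s)
```

```text
4 -1.000 -0.034 -0.090 0.292 0.002 -0.004 0.237;-1.000 -0.036 -0.090 0.292 0.002 -0.004 0.237;-1.000 -0.037 -0.089 0.292 0.002 -0.004 0.237;-1.000 -0.038 -0.089 0.293 0.002 -0.004 0.237
3 x -1.000 0.000 0.000 0.247 0.000 0.000 0.000
```

Emit:
{"name": "apply_moves", "arguments": {"moves": "-1 -0.034 -0.09 0.29 0 0 0.24;-1 -0.036 -0.09 0.29 0 0 0.24;-1 -0.037 -0.09 0.29 0 0 0.24;-1 -0.038 -0.09 0.29 0 0 0.24;-1 0 0 0.25 0 0 0;-1 0 0 0.25 0 0 0;-1 0 0 0.15 0 0 0;-1 0 0 0.1 0 0 0"}}

```text
t: 11.73
eef_pos: [0.4328, 0.0238, 0.0682]
tool_rot: [-0.0, 0.999, -0.036, -0.002]
contact_force: [-0.6, -0.7, -0.5]
gripper_width: 1.001
```

Emit:
{"name": "apply_moves", "arguments": {"moves": "1 0 0 0 0 0 0;1 0 0 0 0 0 0;1 0 0 0 0 0 0;1 0 0 0 0 0 0;1 0 0 0 0 0 0;1 0 0 0 0 0 0;1 0 0 0 0 0 0;1 0 0 0 0 0 0", "force": 50}}

```text
t: 12.4
eef_pos: [0.434, 0.0238, 0.0715]
tool_rot: [0.0, 0.999, -0.035, 0.0]
contact_force: [-2.4, -0.7, 6.9]
gripper_width: 0.106
```

Run:
```python
from h import *
s=plan([.434,.0238,.17],hand=1)
s=plan([.694,.0865,.17],Rdown(-2.4),start=s,hand=1,mm=30)
```

```text
3 x 1.000 0.000 0.000 -0.273 0.000 0.000 0.000
9 1.000 0.236 -0.075 0.000 0.001 -0.001 -0.044;1.000 0.236 -0.074 0.000 0.001 -0.001 -0.044;1.000 0.237 -0.073 0.000 0.001 -0.001 -0.044;1.000 0.237 -0.072 0.000 0.001 -0.001 -0.044;1.000 0.237 -0.072 0.000 0.001 -0.001 -0.044;1.000 0.237 -0.071 0.000 0.001 -0.001 -0.044;1.000 0.237 -0.070 0.000 0.001 -0.001 -0.044;1.000 0.238 -0.070 0.000 0.001 -0.001 -0.044;1.000 0.238 -0.069 0.000 0.001 -0.001 -0.044
```

Emit:
{"name": "apply_moves", "arguments": {"moves": "1 0 0 -0.1 0 0 0;1 0 0 -0.2 0 0 0;1 0 0 -0.25 0 0 0;1 0 0 -0.25 0 0 0;1 0 0 -0.02 0 0 0"}}

```text
t: 12.82
eef_pos: [0.4366, 0.0245, 0.1738]
tool_rot: [-0.0, 0.999, -0.035, 0.004]
contact_force: [0.8, 0.3, -1.6]
gripper_width: 0.106
```

Emit:
{"name": "apply_moves", "arguments": {"moves": "1 0.15 -0.05 0 0 0 -0.04;1 0.237 -0.075 0 0 0 -0.04;1 0.237 -0.073 0 0 0 -0.04;1 0.237 -0.072 0 0 0 -0.04;1 0.237 -0.072 0 0 0 -0.04;1 0.237 -0.071 0 0 0 -0.04;1 0.237 -0.07 0 0 0 -0.04;1 0.237 -0.07 0 0 0 -0.04;1 0.237 -0.07 0 0 0 -0.04;1 0.085 -0.025 0 0 0 -0.04;1 0 0 0 0 0 0"}}

```text
t: 13.73
eef_pos: [0.6951, 0.0877, 0.1675]
tool_rot: [-0.0, 1.0, -0.021, -0.0]
contact_force: [-1.2, 0.7, -2.8]
gripper_width: 0.106
```

Run:
```python
from h import *
p=shot('wrist'); save(p,'w3'); o=bot.get_obs(); print(o['eef_pos'],o['tool_rot'],o['gripper_width'])
```

```text
[0.6935 0.0872 0.1676] [-0.      0.9998 -0.0207 -0.0009] 0.10467671283454794
```

View pics/w3.png

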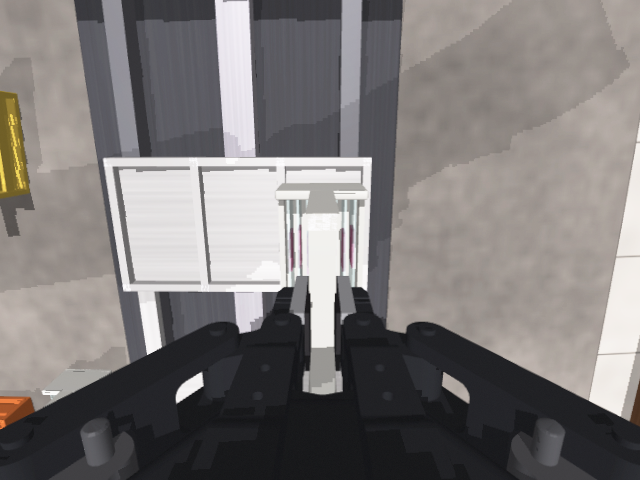

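Run:
```python
from m import *
o=bot.get_obs(); p=wp(o['eef_pos'],o['tool_rot'])
a,b,c=[atz(p,e,.045) for e in [(104,157),(372,157),(125,291)]]
print(a,b,c,(b-a),np.degrees(np.arctan2(*(b-a)[:2][::-1])))
d=np.array([.042,.999,0]); l=np.array([-.999,.042,0])
m=(a+b)/2-d*.053; print('center',m,'bay3',m-l*.064)
# rack foot far top edge
f,g=[atz(p,e,.130) for e in [(276,187),(368,187)]]; print('rack',f,g,(f+g)/2-d*.042)
f,g=[atz(p,e,.096+.028) for e in [(276,198),(368,198)]]; print('rack',f,g,(f+g)/2-d*.042)
```

```text
[0.5331 0.1491 0.045 ] [0.7311 0.1406 0.045 ] [0.529 0.042 0.045] [ 0.198  -0.0085  0.    ] -2.4652297703935826
center [0.6299 0.0919 0.045 ] bay3 [0.6938 0.0892 0.045 ]
rack [0.6708 0.1319 0.13  ] [0.7177 0.13   0.13  ] [0.6925 0.089  0.13  ]
rack [0.6695 0.1253 0.124 ] [0.7184 0.1233 0.124 ] [0.6922 0.0824 0.124 ]
```

Emit:
{"name": "apply_moves", "arguments": {"moves": "1 0.004 -0.015 0.12 0 0 0;1 0 0 0.12 0 0 0;1 0 0 0.12 0 0 0;1 0 0 0.07 0 0 0;1 0 0 0.04 0 0 0;1 0 0 0 0 0 0"}}

```text
t: 14.28
eef_pos: [0.6927, 0.0881, 0.1108]
tool_rot: [0.0, 1.0, -0.021, -0.002]
contact_force: [-0.3, -0.3, -2.0]
gripper_width: 0.104
```

Emit:
{"name": "apply_moves", "arguments": {"moves": "1 0.005 -0.005 0.015 0 0 0;1 0 0 0.01 0 0 0;1 0 0 0 0 0 0;1 0 0 0 0 0 0"}}

```text
t: 14.62
eef_pos: [0.6949, 0.0894, 0.1102]
tool_rot: [-0.0, 1.0, -0.021, 0.0]
contact_force: [-0.5, -0.4, -1.8]
gripper_width: 0.104
```

Emit:
{"name": "apply_moves", "arguments": {"moves": "1 0 0 0.012 0 0 0;1 0 0 0 0 0 0;1 0 0 0 0 0 0"}}

```text
t: 14.87
eef_pos: [0.6949, 0.0895, 0.1087]
tool_rot: [-0.0, 1.0, -0.021, 0.0]
contact_force: [-0.8, -0.9, -1.1]
gripper_width: 0.104
```

Emit:
{"name": "apply_moves", "arguments": {"moves": "-0.2 0 0 0 0 0 0;-0.2 0 0 0 0 0 0;-0.2 0 0 0 0 0 0;-0.2 0 0 -0.15 0 0 0;-0.2 0 0 -0.3 0 0 0;-1 0 0 -0.3 0 0 0;-1 0 0 -0.3 0 0 0;-1 0 0 -0.2 0 0 0"}}

```text
t: 15.53
eef_pos: [0.6958, 0.0898, 0.2628]
tool_rot: [-0.001, 1.0, -0.021, 0.002]
contact_force: [0.8, 0.9, -0.3]
gripper_width: 0.984
```

Run:
```python
from h import *
p=shot('wrist'); save(p,'w4'); o=bot.get_obs(); print(o['eef_pos'],o['tool_rot'],o['gripper_width'])
for r in nets.spot_point(p,'rack1'): print(r['location'],r['score'],atz(p,r['location'],.037), atz(p,r['location'],0))
s=plan([.4478,-.1024,.2],Rdown(-3))
```

```text
[0.6976 0.0905 0.2675] [-0.0013  0.9998 -0.0208  0.0054] 0.9987696858968821
[68.5, 142.6] 0.95 [0.4428 0.1661 0.037 ] [0.4172 0.1671 0.    ]
[320.5, 204.6] 0.7 [0.696  0.0914 0.037 ] [0.6957 0.0849 0.    ]
9 -1.000 -0.224 0.188 0.057 -0.004 -0.015 0.017;-1.000 -0.224 0.188 0.058 -0.004 -0.015 0.017;-1.000 -0.223 0.189 0.058 -0.004 -0.015 0.017;-1.000 -0.223 0.189 0.058 -0.004 -0.015 0.017;-1.000 -0.223 0.189 0.058 -0.004 -0.015 0.017;-1.000 -0.222 0.189 0.059 -0.004 -0.015 0.017;-1.000 -0.222 0.190 0.059 -0.004 -0.015 0.017;-1.000 -0.222 0.190 0.059 -0.004 -0.015 0.017;-1.000 -0.222 0.190 0.060 -0.004 -0.015 0.017
```

View pics/w4.png

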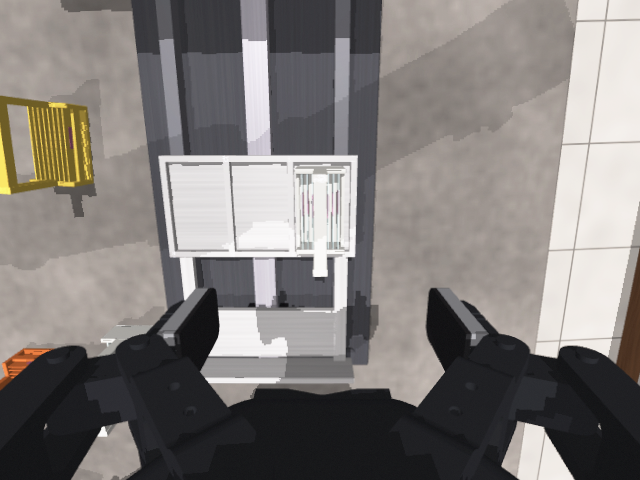

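Emit:
{"name": "apply_moves", "arguments": {"moves": "-1 -0.221 0.187 0.054 0 0 0.017;-1 -0.221 0.187 0.054 0 0 0.017;-1 -0.221 0.187 0.054 0 0 0.017;-1 -0.221 0.187 0.054 0 0 0.017;-1 -0.221 0.187 0.054 0 0 0.017;-1 -0.221 0.187 0.054 0 0 0.017;-1 -0.221 0.187 0.054 0 0 0.017;-1 -0.221 0.187 0.054 0 0 0.017;-1 -0.221 0.187 0.054 0 0 0.017;-1 0 0 0 0 0 0"}}

```text
t: 16.47
eef_pos: [0.44, -0.1061, 0.1976]
tool_rot: [0.001, 1.0, -0.029, -0.004]
contact_force: [-0.7, 0.5, -0.7]
gripper_width: 1.001
```

Run:
```python
from h import *
p=shot('wrist'); save(p,'w5'); o=bot.get_obs(); print(o['eef_pos'],o['tool_rot'],o['gripper_width'])
for r in nets.spot_point(p,'rack1'): print(r['location'],r['score'], atz(p,r['location'],0))
s=plan([.4478,-.1024,.071],Rdown(-3))
```

```text
[ 0.4433 -0.1041  0.1988] [ 0.0008  0.9996 -0.0285 -0.002 ] 1.0020215037822922
[225.3, 224.9] 0.8 [ 0.3427 -0.1152  0.    ]
[329.0, 202.6] 0.63 [ 0.4465 -0.0988  0.    ]
[442.3, 358.9] 0.35 [ 0.562  -0.2798  0.    ]
4 -1.000 0.005 -0.001 0.268 0.003 0.004 -0.009;-1.000 0.005 -0.001 0.268 0.003 0.004 -0.009;-1.000 0.004 -0.001 0.268 0.003 0.004 -0.009;-1.000 0.004 -0.001 0.268 0.003 0.004 -0.009
```

View pics/w5.png

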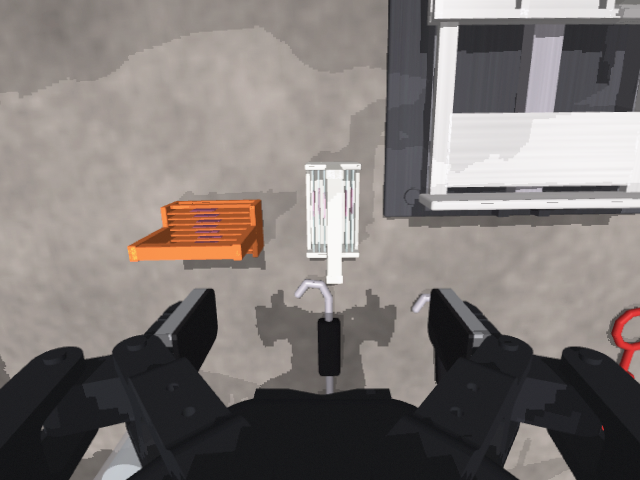

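Emit:
{"name": "apply_moves", "arguments": {"moves": "-1 0 0 0.25 0 0 0;-1 0 0 0.25 0 0 0;-1 0 0 0.25 0 0 0;-1 0 0 0.17 0 0 0;-1 0 0 0.1 0 0 0;-1 0 0 0.05 0 0 0;-1 0 0 0 0 0 0"}}

```text
t: 17.15
eef_pos: [0.4473, -0.1002, 0.0706]
tool_rot: [-0.001, 1.0, -0.025, -0.001]
contact_force: [0.6, 0.2, 0.3]
gripper_width: 1.002
```

Emit:
{"name": "apply_moves", "arguments": {"moves": "1 0 0 0 0 0 0;1 0 0 0 0 0 0;1 0 0 0 0 0 0;1 0 0 0 0 0 0;1 0 0 0 0 0 0;1 0 0 0 0 0 0;1 0 0 0 0 0 0;1 0 0 0 0 0 0", "force": 50}}

```text
t: 17.82
eef_pos: [0.4476, -0.1016, 0.0721]
tool_rot: [0.0, 1.0, -0.026, 0.001]
contact_force: [0.8, -1.0, 2.6]
gripper_width: 0.102
```

Run:
```python
from h import *
s=plan([.4476,-.102,.17],hand=1)
s=plan([.566,.0945,.17],Rdown(-2.4),start=s,hand=1,n=9)
```

```text
3 x 1.000 0.000 0.001 -0.272 0.000 0.000 0.000
9 1.000 0.100 -0.187 0.000 0.000 -0.002 -0.016;1.000 0.100 -0.187 0.000 0.000 -0.002 -0.016;1.000 0.100 -0.187 0.000 0.000 -0.002 -0.016;1.000 0.101 -0.187 0.000 0.000 -0.002 -0.016;1.000 0.101 -0.187 0.000 0.000 -0.002 -0.016;1.000 0.101 -0.187 0.000 0.000 -0.002 -0.016;1.000 0.101 -0.187 0.000 0.000 -0.002 -0.016;1.000 0.101 -0.187 0.000 0.000 -0.002 -0.016;1.000 0.102 -0.186 0.000 0.000 -0.002 -0.016
```

Emit:
{"name": "apply_moves", "arguments": {"moves": "1 0 0 -0.1 0 0 0;1 0 0 -0.2 0 0 0;1 0 0 -0.25 0 0 0;1 0 0 -0.25 0 0 0;1 0 0 -0.02 0 0 0"}}

```text
t: 18.23
eef_pos: [0.4495, -0.1016, 0.1743]
tool_rot: [0.001, 1.0, -0.026, 0.003]
contact_force: [1.4, 0.1, -2.1]
gripper_width: 0.107
```

Emit:
{"name": "apply_moves", "arguments": {"moves": "1 0.05 -0.1 0 0 0 -0.016;1 0.1 -0.187 0 0 0 -0.016;1 0.1 -0.187 0 0 0 -0.016;1 0.1 -0.187 0 0 0 -0.016;1 0.1 -0.187 0 0 0 -0.016;1 0.1 -0.187 0 0 0 -0.016;1 0.1 -0.187 0 0 0 -0.016;1 0.1 -0.187 0 0 0 -0.016;1 0.1 -0.187 0 0 0 -0.016;1 0.05 -0.085 0 0 0 0;1 0 0 0 0 0 0"}}

```text
t: 19.15
eef_pos: [0.5646, 0.0981, 0.1692]
tool_rot: [-0.001, 1.0, -0.019, -0.0]
contact_force: [0.0, 0.2, -1.6]
gripper_width: 0.106
```

Run:
```python
from h import *
p=shot('wrist'); save(p,'w6'); o=bot.get_obs(); print(o['eef_pos'],o['tool_rot'],o['gripper_width'])
```

```text
[0.5638 0.0959 0.169 ] [-0.0001  0.9998 -0.0198 -0.0009] 0.10393861878486237
```

View pics/w6.png

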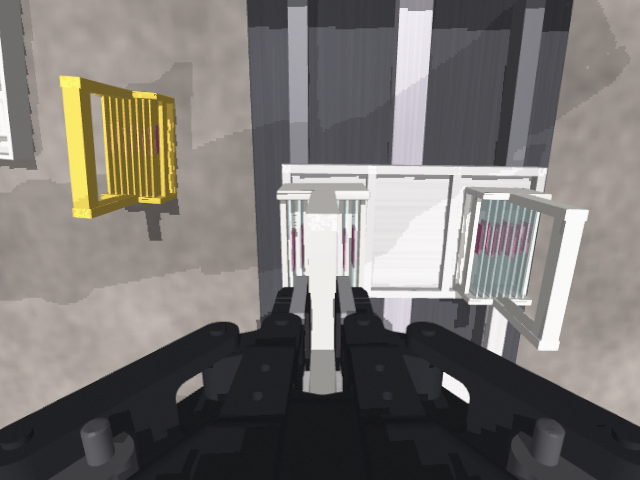

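Run:
```python
from m import *
o=bot.get_obs(); p=wp(o['eef_pos'],o['tool_rot'])
a,b=[atz(p,e,.045) for e in [(282,164),(547,168)]]
print(a,b,np.linalg.norm(b-a),np.degrees(np.arctan2(*(b-a)[:2][::-1])))
d=np.array([.042,.999,0]); l=np.array([-.999,.042,0])
m=(a+b)/2-d*.053; print('center',m,'bay1',m+l*.064)
f,g=[atz(p,e,.130) for e in [(277,187),(369,187)]]; print('rack',f,g,(f+g)/2-d*.042)
```

```text
[0.5347 0.1468 0.045 ] [0.7325 0.1366 0.045 ] 0.19807225327284228 -2.9654677331141235
center [0.6314 0.0888 0.045 ] bay1 [0.5675 0.0914 0.045 ]
rack [0.5413 0.1404 0.13  ] [0.5886 0.1385 0.13  ] [0.5632 0.0975 0.13  ]
```

Emit:
{"name": "apply_moves", "arguments": {"moves": "1 0.027 0.027 0.12 0 0 0;1 0 0 0.12 0 0 0;1 0 0 0.12 0 0 0;1 0 0 0.07 0 0 0;1 0 0 0.05 0 0 0;1 0 0 0.02 0 0 0;1 0 0 0 0 0 0;1 0 0 0 0 0 0"}}

```text
t: 19.87
eef_pos: [0.5688, 0.0945, 0.1124]
tool_rot: [-0.002, 1.0, -0.02, 0.002]
contact_force: [-4.1, 7.1, 14.6]
gripper_width: 0.107
```

Emit:
{"name": "apply_moves", "arguments": {"moves": "1 -0.015 -0.02 0 0 0 0;1 0 0 0 0 0 0;1 0 0 0 0 0 0"}}

```text
t: 20.12
eef_pos: [0.5675, 0.0952, 0.1121]
tool_rot: [-0.001, 1.0, -0.021, 0.002]
contact_force: [-0.5, 4.2, 12.6]
gripper_width: 0.102
```

Run:
```python
from h import *
p=shot('wrist'); save(p,'w7'); o=bot.get_obs(); print(o['eef_pos'],o['tool_rot'],o['gripper_width'],o['contact_force'])
s=shot('scene'); im=cv2.cvtColor(s['image'],cv2.COLOR_RGB2BGR)
cv2.imwrite('pics/c7.png',cv2.resize(im[190:340,290:440],None,fx=4,fy=4,interpolation=cv2.INTER_CUBIC))
```

```text
[0.5676 0.0952 0.1121] [-0.0011  0.9998 -0.0209  0.0024] 0.10481076511578341 [-0.3727  3.6985 11.6545]
```

View pics/w7.png

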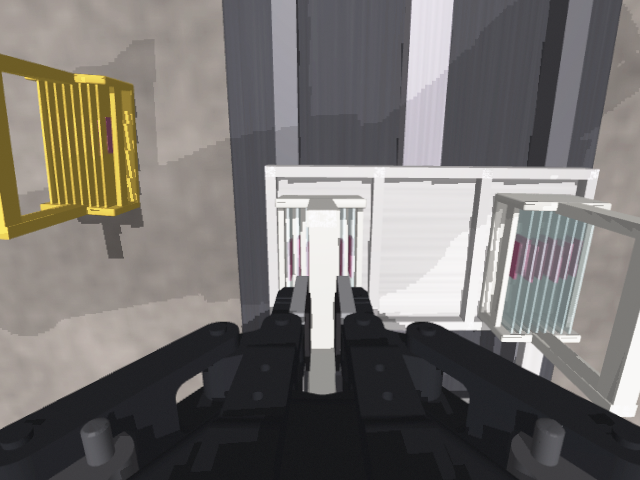

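View pics/c7.png

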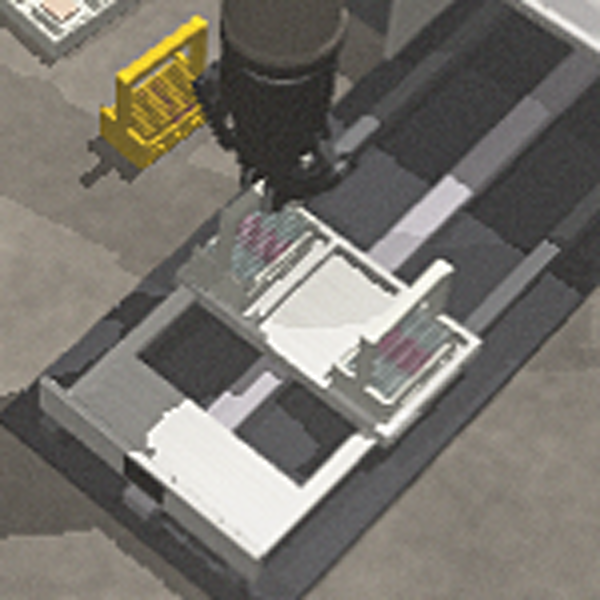

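Run:
```python
from m import *
o=bot.get_obs(); p=wp(o['eef_pos'],o['tool_rot'])
print('rim far outer',atz(p,(320,166),.045),'inner',atz(p,(320,177),.045))
print('foot far top',atz(p,(320,198),.075),'bottom of endface',atz(p,(300,207),.06))
print('L rim inner',atz(p,(276,240),.045),'R rim inner',atz(p,(371,240),.045))
print('foot corners top',atz(p,(277,198),.075),atz(p,(365,199),.075))
```

```text
rim far outer [0.5678 0.1476 0.045 ] inner [0.5676 0.1412 0.045 ]
foot far top [0.5673 0.1335 0.075 ] bottom of endface [0.5558 0.1265 0.06  ]
L rim inner [0.5388 0.1039 0.045 ] R rim inner [0.5974 0.1014 0.045 ]
foot corners top [0.5453 0.1344 0.075 ] [0.5904 0.132  0.075 ]
```

Emit:
{"name": "apply_moves", "arguments": {"moves": "1 0 0 -0.04 0 0 0;1 0 -0.035 0 0 0 0;1 0 0 0 0 0 0;1 0 0 0.03 0 0 0;1 0 0 0.02 0 0 0;1 0 0 0 0 0 0;1 0 0 0 0 0 0"}}

```text
t: 20.8
eef_pos: [0.5668, 0.0968, 0.1106]
tool_rot: [0.001, 1.0, -0.022, 0.001]
contact_force: [-6.2, -5.0, 18.7]
gripper_width: 0.104
```

Emit:
{"name": "apply_moves", "arguments": {"moves": "1 0 0 -0.04 0 0 0;1 -0.02 0.015 0 0 0 0;1 0 0 0 0 0 0;1 0 0 0.03 0 0 0;1 0 0 0.005 0 0 0;1 0 0 0 0 0 0;1 0 0 0 0 0 0"}}

```text
t: 21.38
eef_pos: [0.5646, 0.0958, 0.1104]
tool_rot: [0.001, 1.0, -0.021, 0.001]
contact_force: [-1.4, -3.3, 10.7]
gripper_width: 0.1
```

Run:
```python
from h import *
p=shot('wrist'); save(p,'w8'); o=bot.get_obs(); print(o['eef_pos'],o['tool_rot'],o['gripper_width'],o['contact_force'],o['torque'])
im=cv2.cvtColor(p['image'],cv2.COLOR_RGB2BGR)
cv2.imwrite('pics/c8.png',cv2.resize(im[150:350,240:400],None,fx=4,fy=3,interpolation=cv2.INTER_CUBIC))
```

```text
[0.5646 0.0958 0.1104] [ 0.0005  0.9998 -0.0214  0.001 ] 0.10361359551786505 [-0.2721 -3.574  10.4043] [-0.4977 -0.1231 -0.0111]
```

View pics/c8.png

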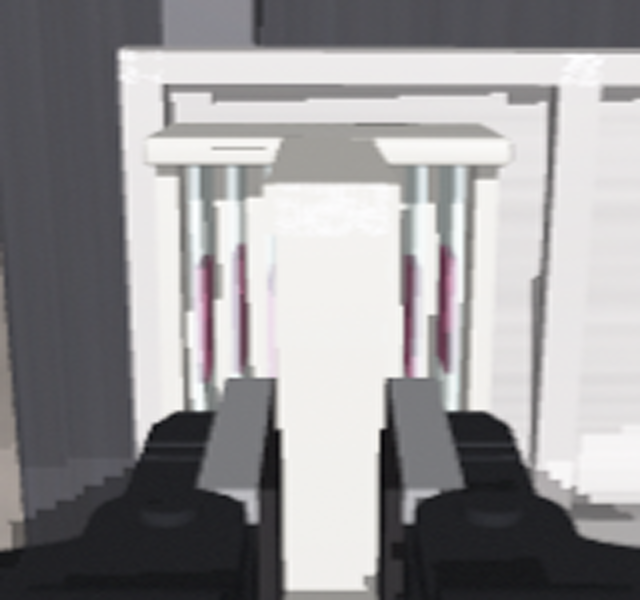

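Emit:
{"name": "apply_moves", "arguments": {"moves": "1 0 0 -0.03 0 0 0;1 0.025 0 0 0 0 0;1 0 0 0 0 0 0;1 0 0 0.02 0 0 0;1 0 0 0 0 0 0;1 0 0 0 0 0 0"}}

```text
t: 21.93
eef_pos: [0.5662, 0.0959, 0.1109]
tool_rot: [0.001, 1.0, -0.021, -0.0]
contact_force: [-1.5, -2.8, 6.7]
gripper_width: 0.102
```

Run:
```python
from h import *
p=shot('wrist'); save(p,'w8'); o=bot.get_obs(); print(o['eef_pos'],o['tool_rot'],o['gripper_width'],o['contact_force'],o['torque'])
im=cv2.cvtColor(p['image'],cv2.COLOR_RGB2BGR)
cv2.imwrite('pics/c8b.png',cv2.resize(im[150:350,240:400],None,fx=4,fy=3,interpolation=cv2.INTER_CUBIC))
```

```text
[0.5662 0.096  0.1109] [ 0.0006  0.9998 -0.0211 -0.0004] 0.1026860685087153 [-1.5011 -2.1429  7.0694] [-0.4129  0.4048 -0.0201]
```

View pics/c8b.png

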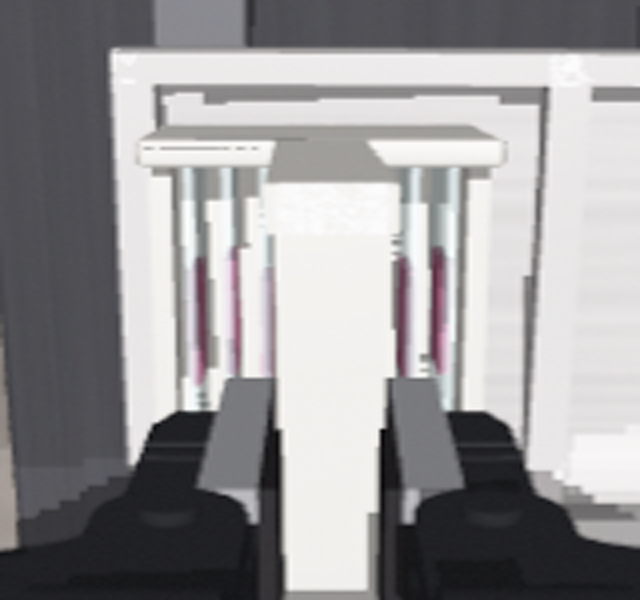

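Run:
```python
from m import *
o=bot.get_obs(); p=wp(o['eef_pos'],o['tool_rot'])
A=lambda u,v,z:atz(p,(240+u/4,150+v/3),z)
print('rim far inner corners',A(158,86,.045),A(548,88,.045), 'floor corner',A(165,95,.037))
print('foot top far (edge)',A(150,127,.0735),A(490,125,.0735),'near edge of end plate',A(138,142,.0735),A(505,142,.0735))
print('foot bottom of that',A(140,165,.06),A(505,165,.06))
```

```text
rim far inner corners [0.542 0.142 0.045] [0.5992 0.1392 0.045 ] floor corner [0.542  0.1393 0.037 ]
foot top far (edge) [0.5441 0.1379 0.0735] [0.5875 0.1365 0.0735] near edge of end plate [0.5424 0.1354 0.0735] [0.5894 0.1335 0.0735]
foot bottom of that [0.5404 0.1291 0.06  ] [0.591 0.127 0.06 ]
```

Emit:
{"name": "apply_moves", "arguments": {"moves": "1 0 0 -0.05 0 0 0;1 0.032 0.01 0 0 0 0;1 0 0 0 0 0 0;1 0 0 0.03 0 0 0;1 0 0 0.02 0 0 0;1 0 0 0 0 0 0;1 0 0 0 0 0 0"}}

```text
t: 22.57
eef_pos: [0.5703, 0.0947, 0.111]
tool_rot: [0.0, 1.0, -0.021, -0.0]
contact_force: [-2.1, -1.2, 4.9]
gripper_width: 0.104
```

Emit:
{"name": "apply_moves", "arguments": {"moves": "-0.4 0 0 0 0 0 0;-0.4 0 0 0 0 0 0;-0.4 0 0 0 0 0 0;-0.4 0 0 -0.1 0 0 0;-0.4 0 0 -0.3 0 0 0;-0.4 0 0 -0.3 0 0 0;-1 0 0 -0.3 0 0 0;-1 0 0 -0.25 0 0 0;-1 0 0 0 0 0 0;-1 0 0 0 0 0 0"}}

```text
t: 23.4
eef_pos: [0.5713, 0.0957, 0.2635]
tool_rot: [-0.0, 1.0, -0.021, 0.002]
contact_force: [0.5, 0.8, -0.4]
gripper_width: 0.998
```

Run:
```python
from h import *
p=shot('wrist'); save(p,'w9'); o=bot.get_obs(); print(o['eef_pos'],o['tool_rot'])
im=cv2.cvtColor(p['image'],cv2.COLOR_RGB2BGR)
cv2.imwrite('pics/c9.png',cv2.resize(im[130:290,230:490],None,fx=3,fy=3,interpolation=cv2.INTER_CUBIC))
s=shot('scene'); im=cv2.cvtColor(s['image'],cv2.COLOR_RGB2BGR)
cv2.imwrite('pics/c10.png',cv2.resize(im[210:310,310:420],None,fx=6,fy=6,interpolation=cv2.INTER_CUBIC))
```

```text
[0.5703 0.0951 0.2616] [ 0.      0.9998 -0.0209  0.0008]
```

View pics/c9.png

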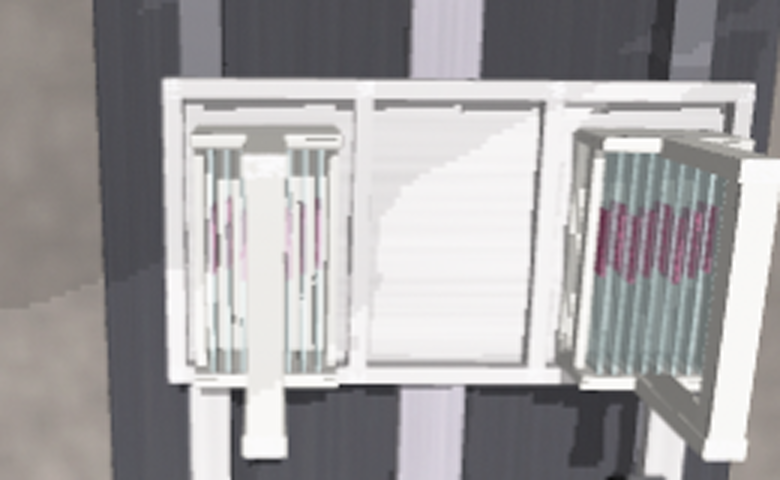

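View pics/c10.png

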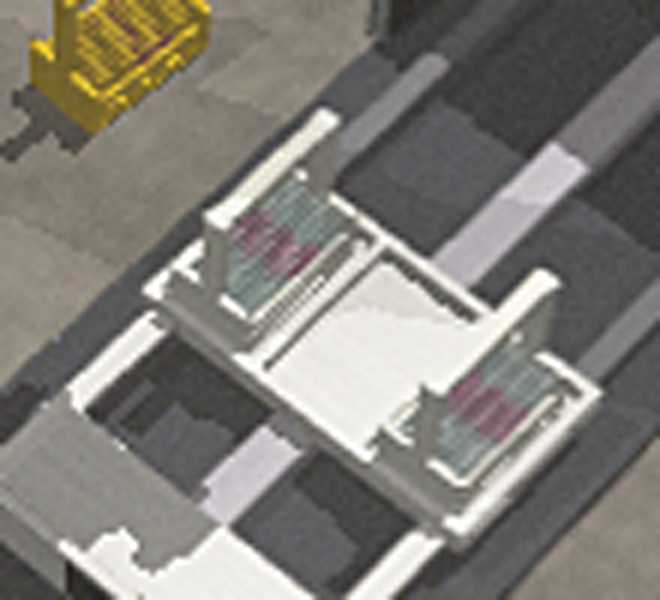

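Run:
```python
from m import *
o=bot.get_obs(); p=wp(o['eef_pos'],o['tool_rot'])
A=lambda u,v,z:atz(p,(230+u/3,130+v/3),z)
a,b,c,d=[A(*e,.071) for e in [(191,128),(344,128),(338,380),(194,380)]]
print(a,b,c,d,(a+b+c+d)/4,np.linalg.norm(a-b),np.linalg.norm(c-d),np.linalg.norm(b-c))
e=[A(*e,.045) for e in [(162,79),(755,84),(169,384)]]; print(e)
# bar
print('bar ends',A(265,157,.130),A(265,435,.130),np.linalg.norm(A(265,157,.130)-A(265,435,.130)))
i=[A(*e,.045) for e in [(184,98),(356,98),(349,367),(187,367)]]; print('bay1 inner',i,sum(i)/4)
for r in nets.spot_point(shot('wrist'),'rack1'): print(r['location'],r['score'],atz(p,r['location'],.037))
```

```text
[0.5437 0.1335 0.071 ] [0.591  0.1315 0.071 ] [0.5869 0.0495 0.071 ] [0.5396 0.0515 0.071 ] [0.5653 0.0915 0.071 ] 0.04734638986673268 0.04742490021399629 0.08206918790797488
[array([0.5329, 0.1477, 0.045 ]), array([0.729 , 0.1382, 0.045 ]), array([0.5281, 0.0417, 0.045 ])]
bar ends [0.5672 0.1303 0.13  ] [0.5638 0.0543 0.13  ] 0.07607488273116055
bay1 inner [array([0.5398, 0.1412, 0.045 ]), array([0.5967, 0.1388, 0.045 ]), array([0.5921, 0.0455, 0.045 ]), array([0.5349, 0.0478, 0.045 ])] [0.5659 0.0933 0.045 ]
[320.8, 208.3] 0.81 [0.567  0.0925 0.037 ]
[180.4, 139.5] 0.64 [0.4291 0.1684 0.037 ]
[446.4, 209.6] 0.63 [0.699  0.0857 0.037 ]
```

Run:
```python
from h import *
t=shot('top'); 
for r in nets.spot_point(t,'push_pad'): print(r['location'],r['score'],atz(t,r['location'],.049))
p=shot('wrist')
for r in nets.spot_point(p,'push_pad'): print(r['location'],r['score'],atz(p,r['location'],.049))
for r in nets.spot_point(t,'lifter1'): print(r['location'],r['score'],atz(t,r['location'],.007))
s=plan([.6215,-.155,.2],Rdown(-2.4),hand=1)
s=plan([.6215,-.155,.043],start=s,hand=1)
```

```text
[344.4, 194.6] 0.76 [ 0.6266 -0.1022  0.049 ]
[374.2, 375.7] 0.86 [ 0.6223 -0.1044  0.049 ]
[420.2, 159.6] 0.92 [ 0.7411 -0.3434  0.007 ]
[390.8, 258.9] 0.84 [ 0.4319 -0.2436  0.007 ]
[400.7, 218.2] 0.8 [ 0.5575 -0.2775  0.007 ]
7 1.000 0.074 0.295 0.071 0.000 0.002 0.000;1.000 0.074 0.295 0.071 0.000 0.002 0.000;1.000 0.074 0.295 0.071 0.000 0.002 0.000;1.000 0.074 0.295 0.071 0.000 0.002 0.000;1.000 0.074 0.295 0.071 0.000 0.002 0.000;1.000 0.074 0.295 0.071 0.000 0.002 0.000;1.000 0.074 0.295 0.071 0.000 0.002 0.000
4 x 1.000 0.000 0.000 0.327 0.000 0.000 0.000
```

Emit:
{"name": "apply_moves", "arguments": {"moves": "1 0.074 0.295 0.07 0 0 0;1 0.074 0.295 0.07 0 0 0;1 0.074 0.295 0.07 0 0 0;1 0.074 0.295 0.07 0 0 0;1 0.074 0.295 0.07 0 0 0;1 0.074 0.295 0.07 0 0 0;1 0.074 0.295 0.07 0 0 0;1 0 0 0.33 0 0 0;1 0 0 0.33 0 0 0;1 0 0 0.33 0 0 0;1 0 0 0.33 0 0 0;1 0 0 0 0 0 0"}}

```text
t: 24.85
eef_pos: [0.6159, -0.1546, 0.0352]
tool_rot: [-0.001, 1.0, -0.021, -0.007]
contact_force: [-2.2, 0.4, -0.2]
gripper_width: -0.001
```

Run:
```python
from h import *
p=shot('wrist'); save(p,'w10'); o=bot.get_obs(); print(o['eef_pos'],o['tool_rot'],o['gripper_width'],o['contact_force'])
for r in nets.spot_point(p,'push_pad'): print(r['location'],r['score'],atz(p,r['location'],.049))
```

```text
[ 0.6184 -0.1547  0.0394] [-0.0009  0.9998 -0.0208 -0.0045] 0.0018089404417546853 [ 0.3518  0.4679 -0.0972]
```

View pics/w10.png

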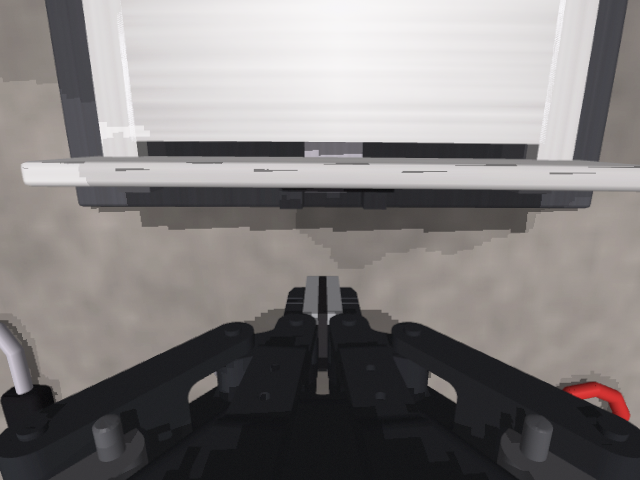

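Emit:
{"name": "apply_moves", "arguments": {"moves": "1 0 -0.15 0 0 0 0;1 0 -0.1 0 0 0 0;1 0 -0.06 0 0 0 0;1 0 -0.06 0 0 0 0;1 0 -0.1 0 0 0 0;1 0 -0.12 0 0 0 0;1 0 -0.12 0 0 0 0;1 0 -0.12 0 0 0 0;1 0 -0.12 0 0 0 0"}}

```text
t: 25.7
eef_pos: [0.6289, -0.0459, 0.0464]
tool_rot: [0.003, 1.0, -0.023, 0.002]
contact_force: [-0.7, -10.1, 6.6]
gripper_width: 0.003
```

Emit:
{"name": "apply_moves", "arguments": {"moves": "1 0 -0.13 0 0 0 0;1 -0.01 -0.13 0 0 0 0;1 -0.01 -0.13 0 0 0 0;1 0 -0.13 0 0 0 0;1 0 -0.13 0 0 0 0;1 0 -0.13 0 0 0 0;1 0 -0.13 0 0 0 0;1 0 -0.13 0 0 0 0;1 0 -0.13 0 0 0 0;1 0 -0.13 0 0 0 0;1 0 -0.13 0 0 0 0;1 0 -0.1 0 0 0 0"}}

```text
t: 26.7
eef_pos: [0.634, 0.1395, 0.0459]
tool_rot: [0.002, 1.0, -0.022, 0.002]
contact_force: [-0.7, -9.7, 6.3]
gripper_width: 0.002
```

Run:
```python
from h import *
t=shot('top');save(t,'t2'); s=shot('scene');save(s,'s2'); o=bot.get_obs(); print(o['eef_pos'],o['contact_force'])
for r in nets.spot_point(s,'push_pad'): print(r['location'],r['score'],atz(s,r['location'],.049))
for r in nets.spot_point(s,'carriage'): print(r['location'],r['score'],atz(s,r['location'],.029))
```

```text
[0.6336 0.1434 0.0457] [ 0.5872 -0.3406 -0.0079]
[385.2, 250.9] 0.87 [0.6321 0.1534 0.049 ]
[423.4, 215.6] 0.77 [0.6389 0.3472 0.029 ]
```

View pics/s2.png

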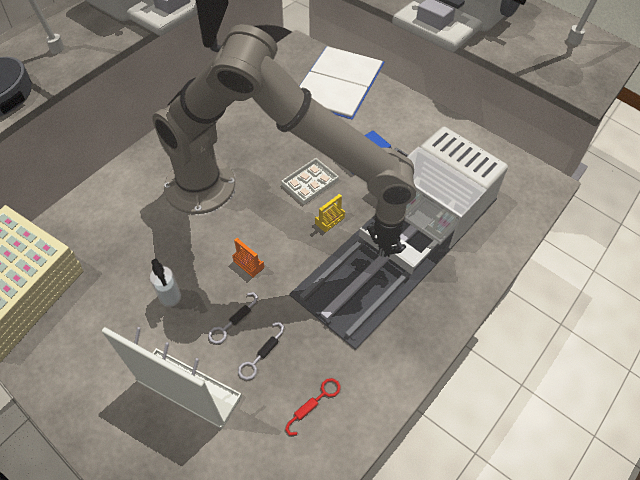

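Emit:
{"name": "apply_moves", "arguments": {"moves": "1 0 -0.06 0 0 0 0;1 0 -0.08 0 0 0 0;1 0 -0.08 0 0 0 0;1 0 -0.05 0 0 0 0;1 0 -0.03 0 0 0 0;1 0 0 0 0 0 0"}}

```text
t: 27.4
eef_pos: [0.634, 0.176, 0.0439]
tool_rot: [0.002, 1.0, -0.022, 0.0]
contact_force: [0.2, -4.2, 2.3]
gripper_width: -0.001
```

Emit:
{"name": "apply_moves", "arguments": {"moves": "1 0 -0.03 0 0 0 0;1 0 -0.02 0 0 0 0;1 0 0 0 0 0 0"}}

```text
t: 27.65
eef_pos: [0.6344, 0.1806, 0.0438]
tool_rot: [0.002, 1.0, -0.022, -0.0]
contact_force: [-0.6, -7.0, 3.7]
gripper_width: -0.003
```

Emit:
{"name": "apply_moves", "arguments": {"moves": "1 0 -0.03 0 0 0 0;1 0 -0.01 0 0 0 0;1 0 0 0 0 0 0"}}

```text
t: 27.9
eef_pos: [0.6346, 0.1843, 0.0437]
tool_rot: [0.003, 1.0, -0.023, -0.0]
contact_force: [-1.3, -9.4, 4.9]
gripper_width: -0.001
```

Emit:
{"name": "apply_moves", "arguments": {"moves": "1 0 -0.03 0 0 0 0;1 0 -0.01 0 0 0 0;1 0 0 0 0 0 0"}}

```text
t: 28.15
eef_pos: [0.6346, 0.1842, 0.0437]
tool_rot: [0.006, 1.0, -0.024, -0.001]
contact_force: [-3.6, -19.3, 12.9]
gripper_width: 0.003
```

Emit:
{"name": "apply_moves", "arguments": {"moves": "1 0 -0.015 0 0 0 0;1 0 0 0 0 0 0;1 0 0 0 0 0 0"}}

```text
t: 28.4
eef_pos: [0.6345, 0.1842, 0.0437]
tool_rot: [0.008, 1.0, -0.025, -0.002]
contact_force: [-4.9, -22.9, 14.5]
gripper_width: -0.001
```

Run:
```python
from h import *
s=shot('scene');t=shot('top')
for n,p in (('s',s),('t',t)):
  for k,z in (('push_pad',.049),('carriage',.029),('bay1',.037)):
    for r in nets.spot_point(p,k): print(n,k,r['location'],r['score'],atz(p,r['location'],z))
im=cv2.cvtColor(s['image'],cv2.COLOR_RGB2BGR)
cv2.imwrite('pics/c11.png',cv2.resize(im[120:290,340:510],None,fx=4,fy=3.5,interpolation=cv2.INTER_CUBIC))
```

```text
s push_pad [395.3, 239.8] 0.65 [0.6316 0.2043 0.049 ]
s carriage [430.6, 208.1] 0.9 [0.6398 0.3863 0.029 ]
s bay1 [412.0, 194.9] 0.75 [0.568  0.3858 0.037 ]
s bay1 [432.3, 206.1] 0.68 [0.6419 0.3903 0.037 ]
s bay1 [449.2, 217.3] 0.59 [0.7061 0.3881 0.037 ]
s bay1 [158.2, 367.4] 0.57 [ 0.3951 -0.5173  0.037 ]
t push_pad [244.8, 194.9] 0.63 [0.6295 0.199  0.049 ]
```

View pics/c11.png

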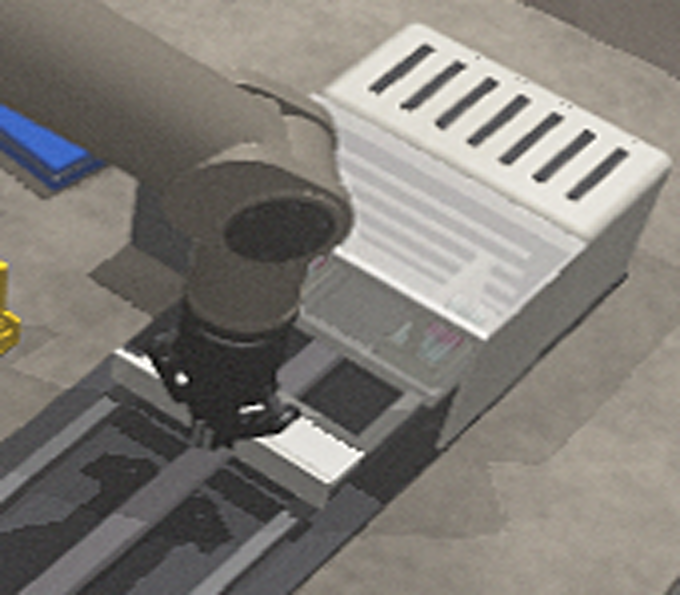

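Emit:
{"name": "apply_moves", "arguments": {"moves": "1 0 0.08 0 0 0 0;1 0 0.15 0 0 0 0;1 0 0.05 -0.2 0 0 0;1 0 0 -0.33 0 0 0;1 0 0 -0.33 0 0 0;1 0 0 -0.33 0 0 0;1 0 0 -0.33 0 0 0;1 0 0 -0.33 0 0 0;1 0 0 -0.2 0 0 0"}}

```text
t: 29.55
eef_pos: [0.6336, 0.1632, 0.2946]
tool_rot: [-0.001, 1.0, -0.021, 0.003]
contact_force: [0.8, 0.1, -0.1]
gripper_width: 0.002
```

Run:
```python
from h import *
p=shot('wrist');save(p,'w11');o=bot.get_obs();print(o['eef_pos'])
for k,z in (('push_pad',.049),('start_top',.138),('bay1',.037),('rack1',.037)):
    for r in nets.spot_point(p,k): print(k,r['location'],r['score'],atz(p,r['location'],z))
```

```text
[0.6353 0.164  0.2987]
push_pad [321.9, 172.4] 0.57 [0.6369 0.1969 0.049 ]
rack1 [149.3, 202.3] 0.66 [0.438  0.1706 0.037 ]
rack1 [321.1, 251.6] 0.22 [0.6322 0.1032 0.037 ]
```

View pics/w11.png

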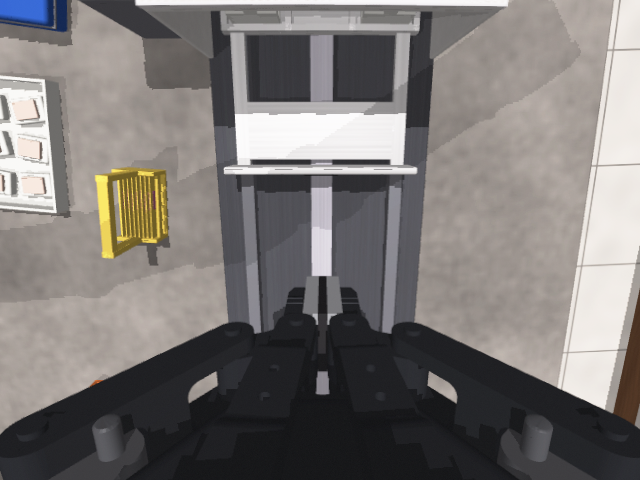

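Run:
```python
from h import *
s=plan([.477,.33,.27],hand=1)
```

```text
6 x 1.000 -0.225 -0.224 0.026 0.000 0.000 0.000
```

Emit:
{"name": "apply_moves", "arguments": {"moves": "1 -0.225 -0.224 0.026 0 0 0;1 -0.225 -0.224 0.026 0 0 0;1 -0.225 -0.224 0.026 0 0 0;1 -0.225 -0.224 0.026 0 0 0;1 -0.225 -0.224 0.026 0 0 0;1 -0.225 -0.224 0.026 0 0 0;1 0 0 0 0 0 0;1 0 0 0 0 0 0"}}

```text
t: 30.47
eef_pos: [0.4748, 0.3317, 0.2692]
tool_rot: [0.001, 1.0, -0.018, -0.001]
contact_force: [0.9, -0.6, -0.6]
gripper_width: 0.002
```

Run:
```python
from h import *
p=shot('wrist');save(p,'w12');o=bot.get_obs();print(o['eef_pos'],o['t'])
for k,z in (('start_top',.138),('bay1',.037),('rack1',.037)):
    for r in nets.spot_point(p,k): print(k,r['location'],r['score'],atz(p,r['location'],z))
```

```text
[0.4768 0.3298 0.2692] 30.5167
start_top [326.7, 162.3] 0.56 [0.4806 0.382  0.138 ]
rack1 [284.5, 327.4] 0.79 [0.4254 0.1864 0.037 ]
rack1 [327.7, 163.8] 0.53 [0.4824 0.3743 0.037 ]
```

View pics/w12.png

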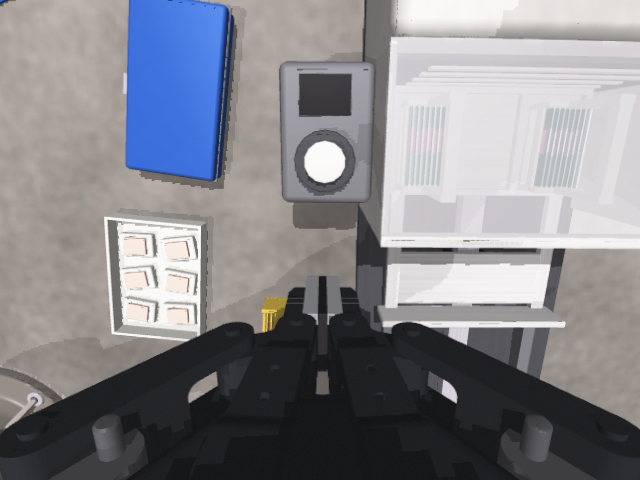

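Run:
```python
from h import *
s=plan([.479,.381,.155],hand=1)
```

```text
4 x 1.000 -0.004 -0.110 0.239 0.000 0.000 0.000
```

Emit:
{"name": "apply_moves", "arguments": {"moves": "1 0 -0.11 0.24 0 0 0;1 0 -0.11 0.24 0 0 0;1 0 -0.11 0.24 0 0 0;1 0 -0.11 0.23 0 0 0;1 0 0 0 0 0 0;1 0 0 0.08 0 0 0;1 0 0 0.06 0 0 0;1 0 0 0.04 0 0 0;1 0 0 0 0 0 0"}}

```text
t: 31.42
eef_pos: [0.4813, 0.3822, 0.1365]
tool_rot: [-0.0, 1.0, -0.022, 0.001]
contact_force: [-0.5, -1.2, 4.0]
gripper_width: 0.001
```

Emit:
{"name": "apply_moves", "arguments": {"moves": "1 0 0 0.04 0 0 0;1 0 0 0.04 0 0 0;1 0 0 0 0 0 0;1 0 0 0 0 0 0"}}

```text
t: 31.75
eef_pos: [0.4818, 0.3827, 0.1349]
tool_rot: [0.0, 1.0, -0.022, 0.003]
contact_force: [-14.6, -18.4, 59.2]
gripper_width: -0.002
```

Emit:
{"name": "apply_moves", "arguments": {"moves": "1 0 0 -0.1 0 0 0;1 0 0 -0.2 0 0 0;1 0 0 -0.3 0 0 0;1 0 0 -0.3 0 0 0;1 0 0 -0.3 0 0 0;1 0 0.2 0 0 0 0;1 0 0.2 0 0 0 0;1 0 0 0 0 0 0;1 0 0 0 0 0 0"}}

```text
t: 32.5
eef_pos: [0.4791, 0.3327, 0.2706]
tool_rot: [0.0, 1.0, -0.023, 0.001]
contact_force: [-1.5, 0.5, -0.5]
gripper_width: 0.001
```

Run:
```python
from h import *
p=shot('wrist');save(p,'w13');o=bot.get_obs();print(o['eef_pos'],o['t'],o['q'],o['contact_force'])
for k,z in (('start_top',.138),):
    for r in nets.spot_point(p,k): print(k,r['location'],r['score'],atz(p,r['location'],z))
t=shot('top');s=shot('scene');save(s,'s13')
for k,z in (('lifter1',.007),('lifter1_eye',.007),('peg1_root',.225),('pegboard',0)):
  for n,p in (('s',s),('t',t)):
    for r in nets.spot_point(p,k): print(n,k,np.round(r['location'],1),round(r['score'],2),atz(p,r['location'],z)[:2])
im=cv2.cvtColor(t['image'],cv2.COLOR_RGB2BGR)
cv2.imwrite('pics/c13.png',cv2.resize(im[140:300,365:565],None,fx=4,fy=3.7,interpolation=cv2.INTER_CUBIC))
```

```text
[0.4786 0.3341 0.2704] 32.55 [-0.1799  0.3703 -0.6893  1.6997  0.2547  1.1615 -0.9818] [-0.7445  0.014   0.1422]
start_top [318.5, 164.9] 0.66 [0.4798 0.3813 0.138 ]
start_top [462.8, 317.4] 0.42 [0.5982 0.2464 0.138 ]
s lifter1 [264.9 344.9] 0.81 [ 0.5524 -0.2769]
s lifter1 [238.1 316.1] 0.77 [ 0.4361 -0.2618]
s lifter1 [304.5 409.2] 0.69 [ 0.751  -0.3427]
s lifter1 [413.1 193.9] 0.31 [0.5576 0.4143]
t lifter1 [422.2 158.9] 0.78 [ 0.7432 -0.3498]
t lifter1 [400.8 217.1] 0.59 [ 0.5609 -0.2779]
t lifter1 [165.5 298.9] 0.49 [0.32   0.4456]
s lifter1_eye [249.1 373.3] 0.87 [ 0.5764 -0.3641]
t lifter1_eye [429.4 215.2] 0.77 [ 0.5657 -0.3668]
s peg1_root [134.4 350.2] 0.94 [ 0.4115 -0.5471]
t peg1_root [513.9 256.2] 0.75 [ 0.4229 -0.5488]
s pegboard [187.9 387.8] 0.8 [ 0.4802 -0.4989]
t pegboard [471.4 243.5] 0.87 [ 0.4765 -0.4959]
```

View pics/w13.png

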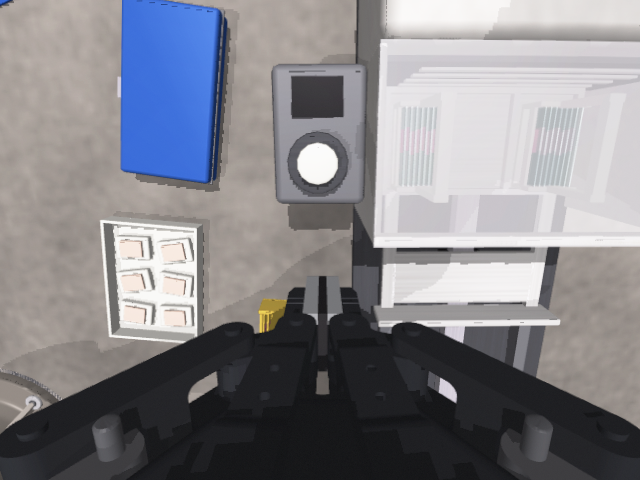

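View pics/c13.png

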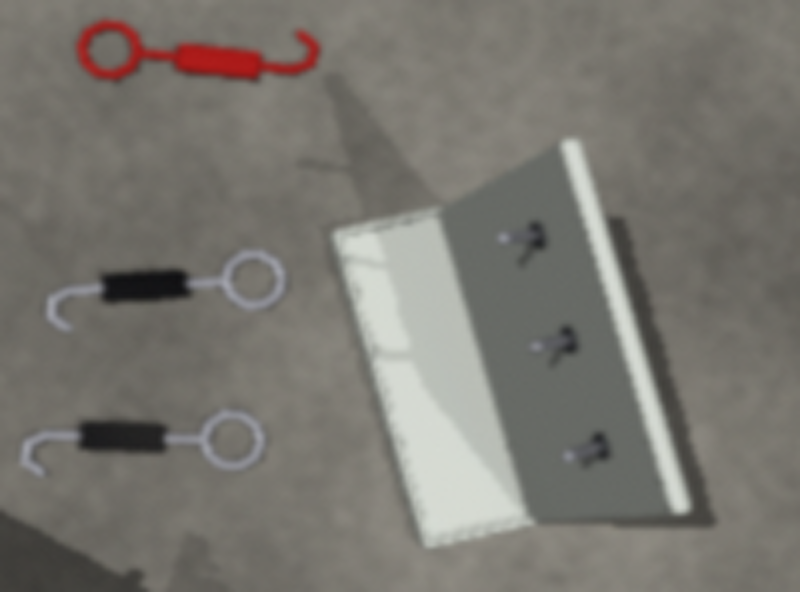

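Run:
```python
from h import *
s=plan([.4795,.3815,.145],hand=1)
```

```text
4 x 1.000 -0.001 -0.097 0.259 0.000 0.000 0.000
```

Emit:
{"name": "apply_moves", "arguments": {"moves": "1 0 -0.1 0.26 0 0 0;1 0 -0.1 0.26 0 0 0;1 0 -0.1 0.26 0 0 0;1 0 -0.095 0.26 0 0 0;1 0 0 0 0 0 0;1 0 0 0 0 0 0;1 0 0 0 0 0 0"}}

```text
t: 33.68
eef_pos: [0.4804, 0.3823, 0.146]
tool_rot: [-0.0, 1.0, -0.021, 0.0]
contact_force: [0.7, 0.6, 0.3]
gripper_width: -0.001
```

Emit:
{"name": "apply_moves", "arguments": {"moves": "1 0 0 0.025 0 0 0;1 0 0 0 0 0 0;1 0 0 0 0 0 0"}}

```text
t: 33.93
eef_pos: [0.4807, 0.3818, 0.1429]
tool_rot: [-0.0, 1.0, -0.021, 0.001]
contact_force: [-0.5, -0.7, -0.0]
gripper_width: -0.002
```

Emit:
{"name": "apply_moves", "arguments": {"moves": "1 0 0 0.025 0 0 0;1 0 0 0 0 0 0;1 0 0 0 0 0 0"}}

```text
t: 34.18
eef_pos: [0.4807, 0.3821, 0.1393]
tool_rot: [-0.0, 1.0, -0.021, 0.001]
contact_force: [1.7, 0.0, 3.4]
gripper_width: 0.001
```

Emit:
{"name": "apply_moves", "arguments": {"moves": "1 0 0 0.025 0 0 0;1 0 0 0 0 0 0;1 0 0 0 0 0 0"}}

```text
t: 34.43
eef_pos: [0.4807, 0.3822, 0.1362]
tool_rot: [-0.0, 1.0, -0.021, 0.001]
contact_force: [1.3, -0.3, 4.8]
gripper_width: -0.004
```

Emit:
{"name": "apply_moves", "arguments": {"moves": "1 0 0 0.02 0 0 0;1 0 0 0 0 0 0;1 0 0 0 0 0 0"}}

```text
t: 34.68
eef_pos: [0.4808, 0.3822, 0.1358]
tool_rot: [0.0, 1.0, -0.021, 0.001]
contact_force: [-2.3, -6.8, 20.5]
gripper_width: 0.001
```

Emit:
{"name": "apply_moves", "arguments": {"moves": "1 0 0 -0.2 0 0 0;1 0 0 -0.3 0 0 0;1 0 0 -0.3 0 0 0;1 0 0 -0.3 0 0 0;1 0 0 -0.3 0 0 0;1 0 0.3 0 0 0 0;1 0 0.3 0 0 0 0;1 0 0.3 0 0 0 0;1 0 0.3 0 0 0 0;1 0 0.3 0 0 0 0;1 0 0.3 0 0 0 0;1 0 0.3 0 0 0 0"}}

```text
t: 35.68
eef_pos: [0.4684, 0.1288, 0.3008]
tool_rot: [0.0, 1.0, -0.021, -0.001]
contact_force: [0.7, 0.0, -0.1]
gripper_width: 0.0
```

Emit:
{"name": "apply_moves", "arguments": {"moves": "-1 0.05 0.32 0 0 0 0;-1 0.05 0.32 0 0 0 0;-1 0.05 0.32 0 0 0 0;-1 0.05 0.32 0 0 0 0;-1 0.05 0.32 0 0 0 0;-1 0.05 0.32 0 0 0 0;-1 0.05 0.32 0 0 0 0;-1 0.05 0.32 0 0 0 0;-1 0.05 0.32 0 0 0 0;-1 0.05 0.3 0 0 0 0;-1 0 0 0 0 0 0;-1 0 0 0 0 0 0"}}

```text
t: 36.68
eef_pos: [0.5125, -0.2555, 0.3001]
tool_rot: [-0.0, 1.0, -0.023, -0.001]
contact_force: [-0.1, 0.3, 0.9]
gripper_width: 1.004
```

Run:
```python
from h import *
p=shot('wrist');save(p,'w14');o=bot.get_obs();print(o['eef_pos'],o['tool_rot'],o['t'],o['q'])
for k,z in (('lifter1',.007),('lifter1_eye',.007)):
    for r in nets.spot_point(p,k): print(k,r['location'],r['score'],atz(p,r['location'],z))
```

```text
[ 0.513  -0.2532  0.3004] [-0.0008  0.9998 -0.0215 -0.0007] 36.7333 [ 0.6368  0.2737 -0.3522  1.702   0.0996  1.1854  0.2161]
lifter1 [510.6, 243.8] 0.82 [ 0.7528 -0.3277  0.007 ]
lifter1 [362.3, 209.8] 0.78 [ 0.5623 -0.2747  0.007 ]
lifter1 [262.0, 197.7] 0.73 [ 0.4383 -0.2538  0.007 ]
lifter1_eye [371.8, 272.0] 0.68 [ 0.5734 -0.3581  0.007 ]
```

View pics/w14.png

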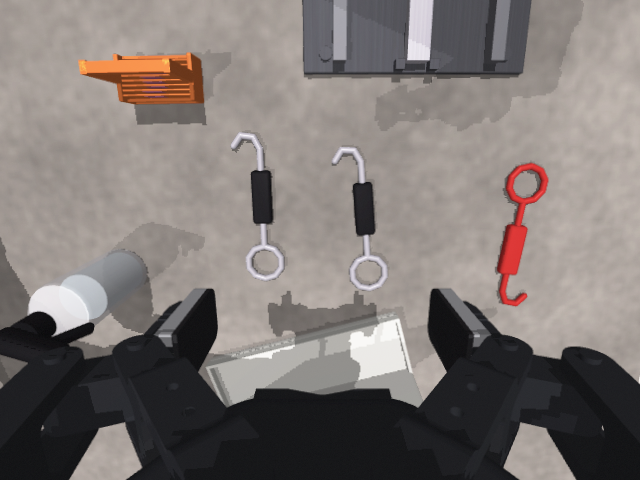

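Run:
```python
from h import *
s=shot('scene');t=shot('top')
im=cv2.cvtColor(s['image'],cv2.COLOR_RGB2BGR)
cv2.imwrite('pics/c14.png',cv2.resize(im[315:435,95:250],None,fx=5,fy=5,interpolation=cv2.INTER_CUBIC))
im=cv2.cvtColor(t['image'],cv2.COLOR_RGB2BGR)
cv2.imwrite('pics/c15.png',cv2.resize(im[170:295,440:545],None,fx=5.5,fy=4.5,interpolation=cv2.INTER_CUBIC))
```

```text
(no output)
```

View pics/c14.png

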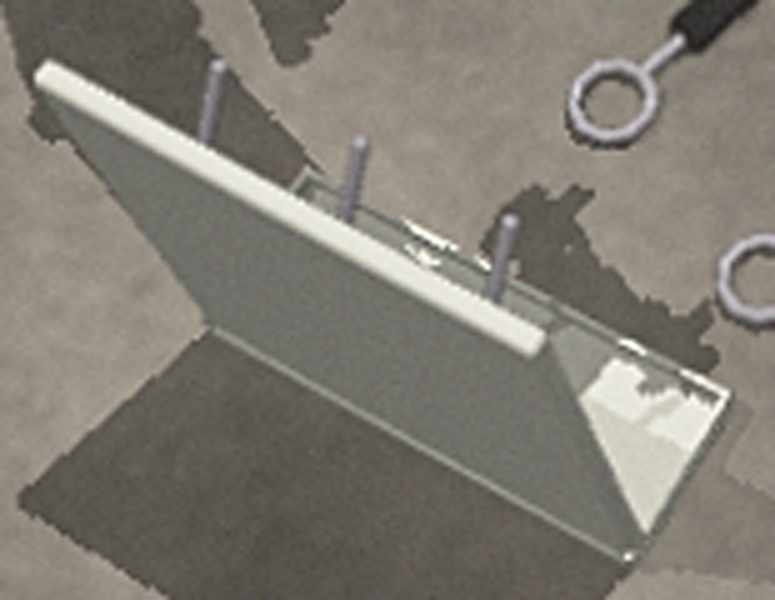

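View pics/c15.png

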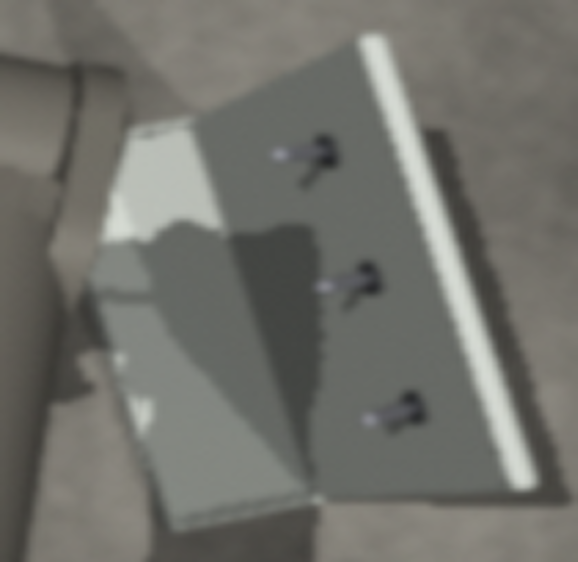

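Run:
```python
from m import *
s=shot('scene');t=shot('top')
S=lambda u,v:(95+u/5,315+v/5); Tt=lambda u,v:(440+u/5.5,170+v/4.5)
tips=[((217,66),(368,417)),((360,143),(326,286)),((511,221),(280,154))]
for a,b in tips:
    X,e=tri([(s,S(*a)),(t,Tt(*b))]); print('tip',X,np.round(e,1), atz(s,S(*a),.275)[:2], atz(t,Tt(*b),.275)[:2])
for b in [(410,408),(365,278),(320,150)]: print('root',atz(t,Tt(*b),.225))
print('panel top edge',[atz(t,Tt(*b),.312) for b in [(365,38),(515,488)]])
print('panel top s',[atz(s,S(*b),.312) for b in [(42,72),(540,340)]])
o=bot.get_obs();p=wp(o['eef_pos'],o['tool_rot'])
for g,e in (((364.5,208.5),(368,272)),((262,197),(265.3,262))):
    G=atz(p,g,.012);E=atz(p,e,.005);v=(E-G)[:2];print('lifter',G,E,np.linalg.norm(v),np.degrees(np.arctan2(v[1],v[0])))
```

```text
tip [ 0.4039 -0.5114  0.2759] [0.4 0.4] [ 0.404  -0.5106] [ 0.4034 -0.5124]
tip [ 0.4813 -0.4937  0.2757] [0.9 0.8] [ 0.4823 -0.4922] [ 0.4802 -0.4956]
tip [ 0.5595 -0.4747  0.276 ] [1.  0.8] [ 0.5605 -0.473 ] [ 0.5583 -0.4767]
root [ 0.4107 -0.55    0.225 ]
root [ 0.4896 -0.5312  0.225 ]
root [ 0.5678 -0.5121  0.225 ]
panel top edge [array([ 0.6197, -0.5081,  0.312 ]), array([ 0.3606, -0.5667,  0.312 ])]
panel top s [array([ 0.3675, -0.5708,  0.312 ]), array([ 0.6241, -0.5081,  0.312 ])]
lifter [ 0.5643 -0.2692  0.012 ] [ 0.569 -0.356  0.005] 0.08690043458265997 -86.89902263717174
lifter [ 0.4385 -0.2499  0.012 ] [ 0.4344 -0.3367  0.005 ] 0.0869361751484895 -92.68184910604467
```

Run:
```python
from h import *
s=plan([.438,-.2515,.09],Rdown(-2.7))
s=plan([.438,-.2515,.005],start=s)
```

```text
6 -1.000 -0.105 0.003 0.294 -0.000 -0.000 0.017;-1.000 -0.105 0.003 0.294 -0.000 -0.000 0.017;-1.000 -0.105 0.004 0.294 -0.000 -0.000 0.017;-1.000 -0.105 0.004 0.294 -0.000 -0.000 0.017;-1.000 -0.105 0.004 0.294 -0.000 -0.000 0.017;-1.000 -0.105 0.004 0.294 -0.000 -0.000 0.017
3 x -1.000 0.000 0.000 0.236 0.000 0.000 0.000
```

Emit:
{"name": "apply_moves", "arguments": {"moves": "-1 -0.105 0.003 0.293 0 0 0.015;-1 -0.105 0.003 0.293 0 0 0.015;-1 -0.105 0.003 0.293 0 0 0.015;-1 -0.105 0.003 0.293 0 0 0.015;-1 -0.105 0.003 0.293 0 0 0.015;-1 -0.105 0.003 0.293 0 0 0.015;-1 0 0 0.2 0 0 0;-1 0 0 0.2 0 0 0;-1 0 0 0.15 0 0 0;-1 0 0 0.1 0 0 0;-1 0 0 0 0 0 0;-1 0 0 0 0 0 0"}}

```text
t: 38.03
eef_pos: [0.438, -0.2518, 0.0125]
tool_rot: [-0.0, 1.0, -0.024, -0.0]
contact_force: [1.1, -0.2, -0.1]
gripper_width: 1.008
```

Run:
```python
from h import *
p=shot('wrist');save(p,'w15');o=bot.get_obs();print(o['eef_pos'],o['tool_rot'],o['t'],o['contact_force'])
```

```text
[ 0.4385 -0.2522  0.0132] [ 0.0002  0.9997 -0.0239  0.0005] 38.0833 [ 0.2325 -0.3665  0.1912]
```

View pics/w15.png

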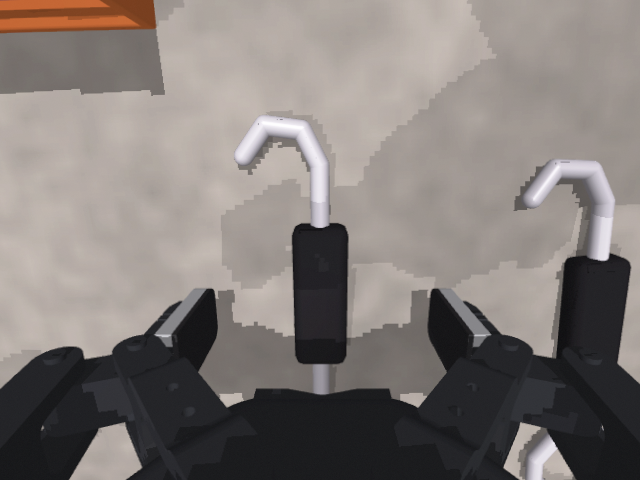

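Run:
```python
from m import *
o=bot.get_obs();p=wp(o['eef_pos'],o['tool_rot'])
print(atz(p,(320.5,225),.014),atz(p,(320.5,362),.011), proj(p,o['eef_pos']))
```

```text
[ 0.4385 -0.2192  0.014 ] [ 0.4352 -0.2862  0.011 ] [324.2109 297.5408]
```

Emit:
{"name": "apply_moves", "arguments": {"moves": "-1 0 0 0.05 0 0 0;-1 0 0 0.02 0 0 0;-1 0 0 0 0 0 0;1 0 0 0 0 0 0;1 0 0 0 0 0 0;1 0 0 0 0 0 0;1 0 0 0 0 0 0;1 0 0 0 0 0 0;1 0 0 0 0 0 0;1 0 0 0 0 0 0", "force": 60}}

```text
t: 38.92
eef_pos: [0.438, -0.2523, 0.0044]
tool_rot: [0.0, 1.0, -0.024, 0.0]
contact_force: [-0.5, 0.5, 5.3]
gripper_width: 0.255
```

```bash
cat >> h.py <<'E'
th=np.radians(13.4); BY=np.array([np.cos(th),np.sin(th),0]); BX=np.array([np.sin(th),-np.cos(th),0])
U=-np.cos(np.radians(50))*BX+np.sin(np.radians(50))*np.array([0,0,1.])
def Rh():
    z=-U; return R.from_matrix(np.c_[BY,np.cross(z,BY),z])
def tcp_for_eye(E,off=(0,.0854,-.0026)): return np.array(E)-Rh().apply(off)
TIP=[np.array([.403,-.5105,.2755]),np.array([.4815,-.494,.2755]),np.array([.5590,-.474,.2755])]
E
python3 - <<'E'
from h import *
print(Rh().as_quat())
P=tcp_for_eye(TIP[0]+.03*U); print(P)
s=plan([.438,-.2522,.14],hand=1)
s=plan([.438,-.26,.27],Rh(),start=s,hand=1)
s=plan(P,start=s,hand=1)
E
```

```text
[0.9333 0.1096 0.0399 0.3397]
[ 0.3838 -0.4297  0.2416]
4 x 1.000 0.000 -0.000 -0.283 0.000 0.000 0.000
11 1.000 0.000 0.006 -0.098 -0.902 0.128 -0.353;1.000 0.001 0.012 -0.098 -0.902 0.128 -0.353;1.000 0.001 0.018 -0.097 -0.902 0.128 -0.353;1.000 0.002 0.024 -0.096 -0.902 0.128 -0.353;1.000 0.002 0.030 -0.094 -0.902 0.128 -0.353;1.000 0.002 0.036 -0.092 -0.902 0.128 -0.353;1.000 0.002 0.042 -0.089 -0.902 0.128 -0.353;1.000 0.002 0.048 -0.086 -0.902 0.128 -0.353;1.000 0.001 0.053 -0.083 -0.902 0.128 -0.353;1.000 0.000 0.058 -0.080 -0.902 0.128 -0.353;1.000 -0.000 0.063 -0.076 -0.902 0.128 -0.353
5 x 1.000 -0.154 0.164 0.200 0.000 0.000 0.000
```

Emit:
{"name": "apply_moves", "arguments": {"moves": "1 0 0 -0.1 0 0 0;1 0 0 -0.25 0 0 0;1 0 0 -0.3 0 0 0;1 0 0 -0.3 0 0 0;1 0 0 -0.18 0 0 0;1 0 0 0 0 0 0"}}

```text
t: 39.42
eef_pos: [0.4405, -0.2534, 0.145]
tool_rot: [0.002, 1.0, -0.024, 0.004]
contact_force: [0.6, -0.1, -0.9]
gripper_width: 0.263
```

Emit:
{"name": "apply_moves", "arguments": {"moves": "1 0 0.006 -0.1 -0.9 0.13 -0.35;1 0 0.012 -0.1 -0.9 0.13 -0.35;1 0 0.018 -0.1 -0.9 0.13 -0.35;1 0 0.024 -0.1 -0.9 0.13 -0.35;1 0 0.03 -0.09 -0.9 0.13 -0.35;1 0 0.036 -0.09 -0.9 0.13 -0.35;1 0 0.042 -0.09 -0.9 0.13 -0.35;1 0 0.048 -0.09 -0.9 0.13 -0.35;1 0 0.053 -0.08 -0.9 0.13 -0.35;1 0 0.058 -0.08 -0.9 0.13 -0.35;1 0 0.063 -0.08 -0.92 0.13 -0.38;1 0 0 0 0 0 0"}}

```text
t: 40.42
eef_pos: [0.4359, -0.2582, 0.2711]
tool_rot: [0.34, 0.933, 0.112, 0.041]
contact_force: [-0.7, 0.9, -2.2]
gripper_width: 0.265
```

Run:
```python
from h import *
o=bot.get_obs();print(o['eef_pos'],o['tool_rot'],o['t'],o['q'],o['gripper_width'])
print((RT(o['tool_rot']).inv()*Rh()).as_rotvec())
s=shot('scene');save(s,'s16')
p=shot('wrist');save(p,'w16')
s=plan(tcp_for_eye(TIP[0]+.03*U),Rh(),hand=1)
```

```text
[ 0.4359 -0.2582  0.2711] [0.3403 0.9327 0.1118 0.0409] 40.4167 [ 0.3202  0.0676 -0.3524  2.2115  0.9274  0.9439 -0.3905] 0.26507950561232957
[ 0.0016 -0.0032  0.0036]
5 1.000 -0.150 0.166 0.201 -0.008 -0.002 0.001;1.000 -0.150 0.166 0.201 -0.008 -0.002 0.001;1.000 -0.150 0.166 0.201 -0.008 -0.002 0.001;1.000 -0.150 0.166 0.201 -0.008 -0.002 0.001;1.000 -0.150 0.166 0.201 -0.008 -0.002 0.001
```

View pics/s16.png

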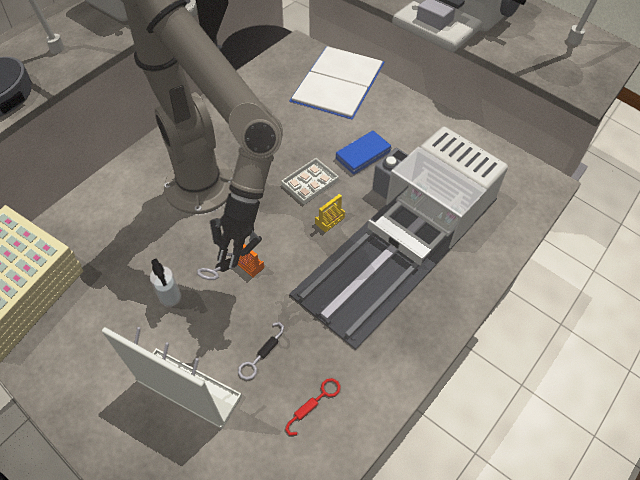

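View pics/w16.png

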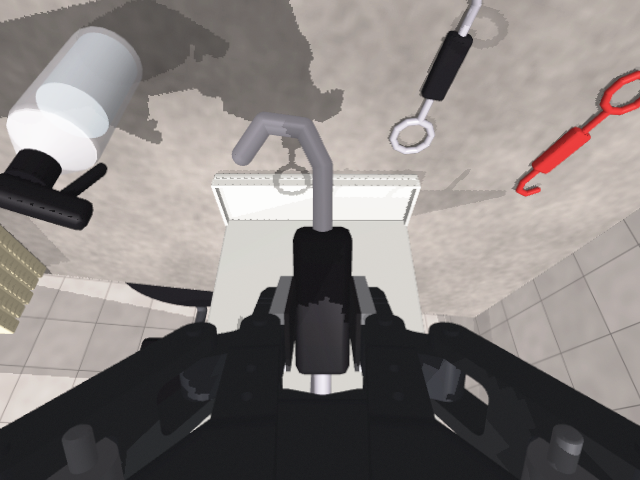

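Emit:
{"name": "apply_moves", "arguments": {"moves": "1 -0.15 0.166 0.2 0 0 0;1 -0.15 0.166 0.2 0 0 0;1 -0.15 0.166 0.2 0 0 0;1 -0.15 0.166 0.2 0 0 0;1 -0.15 0.166 0.2 0 0 0;1 0 0 0 0 0 0;1 0 0 0 0 0 0"}}

```text
t: 41.1
eef_pos: [0.3814, -0.4324, 0.2415]
tool_rot: [0.339, 0.934, 0.107, 0.039]
contact_force: [1.1, 0.6, -0.8]
gripper_width: 0.255
```

Run:
```python
from h import *
o=bot.get_obs();print(o['eef_pos'],o['t'],o['q'],o['gripper_width'])
s=shot('scene');t=shot('top')
E=o['eef_pos']+RT(o['tool_rot']).apply([0,.0854,-.0026])
print('eye',E,'wanted',TIP[0]+.03*U)
for p,n in ((s,'s'),(t,'t')):
  uv=proj(p,E);tp=proj(p,TIP[0]); print(n,uv,tp)
  im=cv2.cvtColor(p['image'],cv2.COLOR_RGB2BGR);x,y=int(uv[0]),int(uv[1])
  sub=cv2.resize(im[y-40:y+40,x-50:x+50],None,fx=6,fy=6,interpolation=cv2.INTER_CUBIC)
  for q,c in((uv,(0,0,255)),(tp,(255,0,0))): cv2.circle(sub,(int((q[0]-x+50)*6+3),int((q[1]-y+40)*6+3)),3,c,-1)
  cv2.imwrite('pics/c17%s.png'%n,sub)
```

```text
[ 0.3814 -0.4324  0.2415] 41.1 [ 0.5683  0.1246 -0.1317  2.2258  1.0996  0.6185 -0.2074] 0.2548009615285097
eye [ 0.3958 -0.4946  0.2982] wanted [ 0.3985 -0.4917  0.2985]
s [138.6543 316.6865] [138.0763 327.8146]
t [503.1216 265.3049] [506.2495 262.8334]
```

View pics/c17s.png

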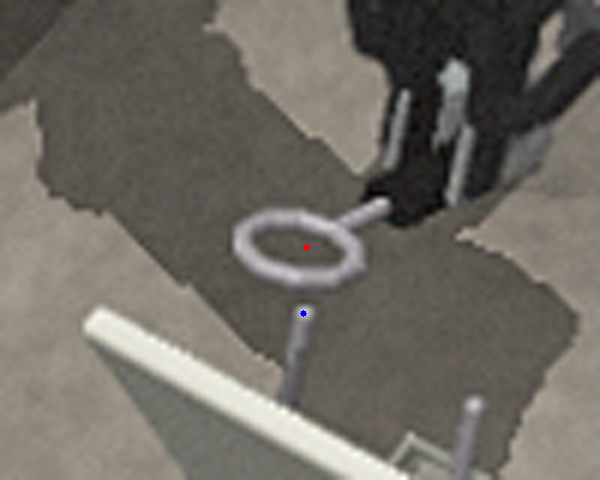

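View pics/c17t.png

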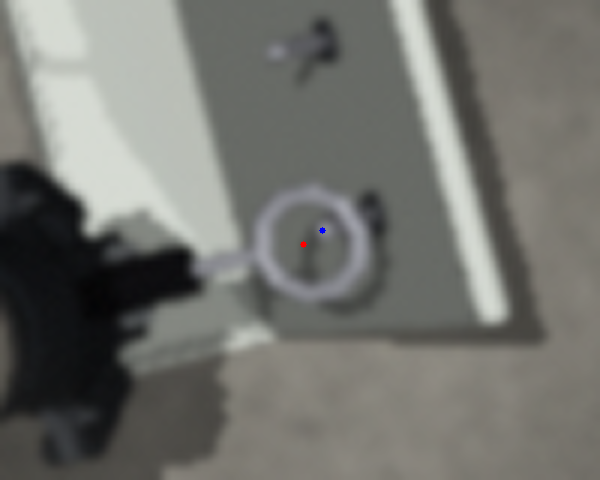

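Run:
```python
from h import *
s=shot('scene');t=shot('top')
E,e=tri([(s,(138.65-7/6,316.7)),(t,(503.12+7/6,265.0))]);print('eye tri',E,e)
d=E-TIP[0]; print('along',d@U,'lateral by',d@BY,'perp',d@np.cross(U,BY), np.cross(U,BY))
o=bot.get_obs();print(o['eef_pos'],RT(o['tool_rot']).inv().apply(E-o['eef_pos']))
# tool-frame correction
w=TIP[0]+.03*U; print('move tool frame',RT(o['tool_rot']).inv().apply(w-E)/.12)
```

```text
eye tri [ 0.3962 -0.4968  0.3019] [np.float64(0.15194876457597484), np.float64(0.13618722073136386)]
along 0.029808165665999607 lateral by -0.0034706626909497508 perp -0.005495702868516447 [-0.1775  0.7452 -0.6428]
[ 0.385  -0.429   0.2426] [-0.0049  0.0906 -0.0015]
move tool frame [ 0.029  -0.0458 -0.0015]
```

Emit:
{"name": "apply_moves", "arguments": {"moves": "1 0 -0.03 0 0 0 0;1 0 0 0.1 0 0 0;1 0 0 0.1 0 0 0;1 0 0 0.1 0 0 0;1 0 0 0.1 0 0 0;1 0 0 0.05 0 0 0;1 0 0 0 0 0 0;1 0 0 0 0 0 0;1 0 0 0 0 0 0"}}

```text
t: 42.05
eef_pos: [0.3921, -0.4604, 0.1994]
tool_rot: [0.339, 0.933, 0.11, 0.041]
contact_force: [0.2, 0.3, -1.7]
gripper_width: 0.261
```

```bash
cat > eyev.py <<'E'
from h import *
import sys
k=int(sys.argv[1]);nm=sys.argv[2]
o=bot.get_obs();print(o['eef_pos'],o['t'],o['gripper_width'],o['contact_force'])
s=shot('scene');t=shot('top')
for p,n in ((s,'s'),(t,'t')):
  uv=proj(p,TIP[k]);print(n,uv)
  im=cv2.cvtColor(p['image'],cv2.COLOR_RGB2BGR);x,y=int(uv[0]),int(uv[1])
  sub=cv2.resize(im[y-40:y+40,x-50:x+50],None,fx=6,fy=6,interpolation=cv2.INTER_CUBIC)
  cv2.imwrite('pics/%s%s.png'%(nm,n),sub)
a=cv2.imread('pics/%ss.png'%nm);b=cv2.imread('pics/%st.png'%nm)
cv2.imwrite('pics/%s.png'%nm,cv2.resize(cv2.hconcat([a,b]),None,fx=.66,fy=.66))
E
python3 eyev.py 0 e1
```

```text
[ 0.3921 -0.4604  0.1994] 42.05 0.2609946132317446 [ 0.1602  0.3047 -1.6938]
s [138.0763 327.8146]
t [506.2495 262.8334]
```

View pics/e1.png

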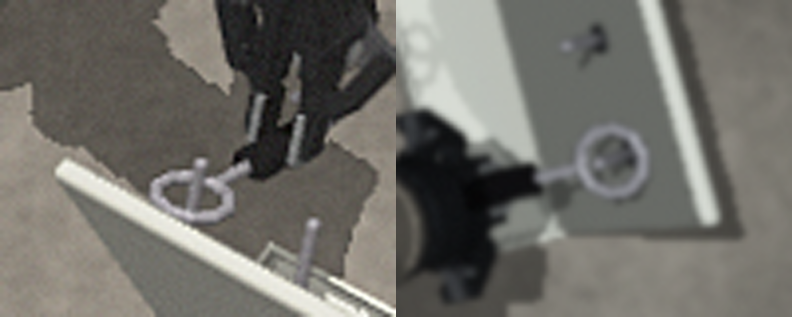

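Emit:
{"name": "apply_moves", "arguments": {"moves": "-1 0 0 0.03 0 0 0;-1 0 0 0 0 0 0;-1 0 0 0 0 0 0;-1 0 0 0 0 0 0;-1 0 0 0 0 0 0;-1 0 0 0 0 0 0;-1 0 0 0 0 0 0;-1 0 0 0 0 0 0;-1 0 0 0 0 0 0;-1 0 0 0 0 0 0"}}

```text
t: 42.98
eef_pos: [0.3922, -0.4631, 0.1962]
tool_rot: [0.339, 0.933, 0.11, 0.04]
contact_force: [-0.6, -0.1, 0.4]
gripper_width: 1.005
```

```bash
python3 eyev.py 0 e2
python3 - <<'E'
from h import *
save(shot('wrist'),'w18')
E
```

```text
[ 0.3922 -0.4631  0.1962] 42.9833 1.0046980007209378 [-0.6063 -0.0682  0.3506]
s [138.0763 327.8146]
t [506.2495 262.8334]
```

View pics/e2.png

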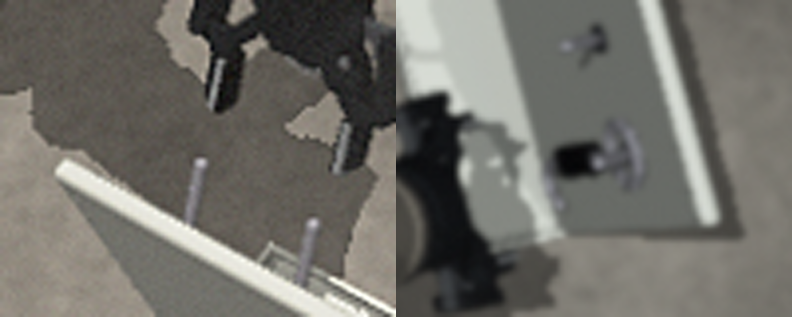

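View pics/w18.png

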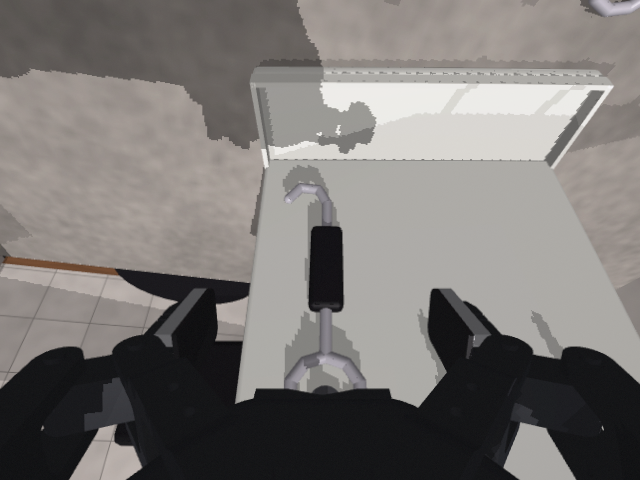

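Run:
```python
from h import *
o=bot.get_obs()
P=o['eef_pos']+.1*U
s=plan(P)
s=plan([.56,-.25,.28],Rdown(3),start=s)
```

```text
3 x -1.000 0.000 -0.000 -0.278 0.000 0.000 0.000
11 -1.000 0.161 -0.057 -0.055 0.906 -0.084 0.227;-1.000 0.160 -0.063 -0.052 0.906 -0.084 0.227;-1.000 0.159 -0.069 -0.049 0.906 -0.084 0.227;-1.000 0.157 -0.074 -0.045 0.906 -0.084 0.227;-1.000 0.156 -0.079 -0.041 0.906 -0.084 0.227;-1.000 0.154 -0.084 -0.037 0.906 -0.084 0.227;-1.000 0.153 -0.089 -0.032 0.906 -0.084 0.227;-1.000 0.151 -0.093 -0.027 0.906 -0.084 0.227;-1.000 0.149 -0.097 -0.022 0.906 -0.084 0.227;-1.000 0.148 -0.101 -0.017 0.906 -0.084 0.227;-1.000 0.146 -0.104 -0.011 0.906 -0.084 0.227
```

Emit:
{"name": "apply_moves", "arguments": {"moves": "-1 0 0 -0.28 0 0 0;-1 0 0 -0.28 0 0 0;-1 0 0 -0.28 0 0 0;-1 0 0 0 0 0 0"}}

```text
t: 43.47
eef_pos: [0.3792, -0.398, 0.2782]
tool_rot: [0.341, 0.933, 0.111, 0.044]
contact_force: [1.0, -0.3, 0.4]
gripper_width: 0.996
```

Emit:
{"name": "apply_moves", "arguments": {"moves": "-1 0.16 -0.057 -0.055 0.905 -0.084 0.227;-1 0.16 -0.063 -0.052 0.905 -0.084 0.227;-1 0.16 -0.07 -0.05 0.905 -0.084 0.227;-1 0.157 -0.074 -0.045 0.905 -0.084 0.227;-1 0.156 -0.08 -0.04 0.905 -0.084 0.227;-1 0.154 -0.084 -0.037 0.905 -0.084 0.227;-1 0.153 -0.09 -0.032 0.905 -0.084 0.227;-1 0.151 -0.093 -0.027 0.905 -0.084 0.227;-1 0.15 -0.097 -0.022 0.905 -0.084 0.227;-1 0.148 -0.1 -0.017 0.905 -0.084 0.227;-1 0.146 -0.104 -0.011 0.905 -0.084 0.227;-1 0 0 0 0 0 0"}}

```text
t: 44.47
eef_pos: [0.5627, -0.2485, 0.2796]
tool_rot: [-0.002, 1.0, 0.026, 0.0]
contact_force: [0.3, -0.2, 0.2]
gripper_width: 0.998
```

Run:
```python
from h import *
p=shot('wrist');save(p,'w19');o=bot.get_obs();print(o['eef_pos'],o['tool_rot'],o['t'],o['q'])
for r in nets.outline_of(p,'lifter1'): print(r['score'],r['rect'])
for k,z in (('lifter1',.007),('lifter1_eye',.007)):
    for r in nets.spot_point(p,k): print(k,r['location'],r['score'],atz(p,r['location'],z))
```

```text
[ 0.561  -0.2495  0.2794] [-0.0001  0.9997  0.0262 -0.0004] 44.5167 [ 0.5302  0.3535 -0.2784  1.6363  0.1037  1.1671  0.2797]
0.87 [293.3, 154.4, 341.1, 307.0]
0.59 [454.9, 188.5, 513.2, 301.8]
lifter1 [320.4, 219.7] 0.71 [ 0.5632 -0.273   0.007 ]
lifter1 [467.4, 273.9] 0.71 [ 0.7511 -0.3328  0.007 ]
lifter1_eye [323.1, 286.3] 0.75 [ 0.571  -0.3587  0.007 ]
```

View pics/w19.png

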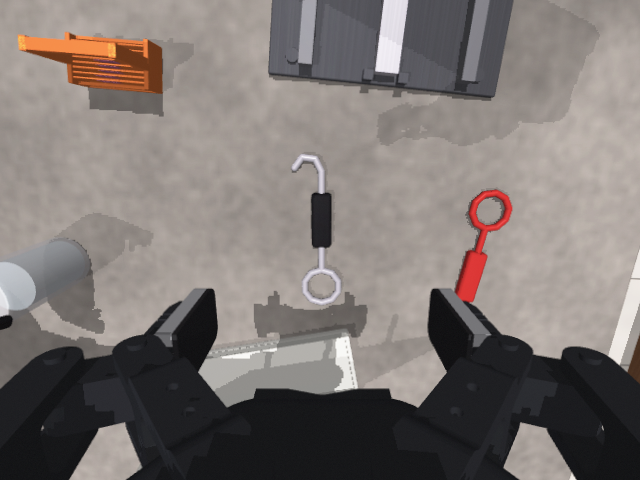

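Run:
```python
from h import *
o=bot.get_obs();p=shot('wrist')
G=atz(p,(321.3,220),.012);E=atz(p,(322,286.5),.005);print(o['eef_pos'],G,E)
s=plan([G[0],G[1]-.001,.05],Rdown(3))
```

```text
[ 0.559  -0.2499  0.2799] [ 0.56   -0.2751  0.012 ] [ 0.5654 -0.3631  0.005 ]
6 -1.000 -0.000 0.036 0.320 0.004 0.003 -0.001;-1.000 -0.000 0.036 0.320 0.004 0.003 -0.001;-1.000 -0.000 0.036 0.320 0.004 0.003 -0.001;-1.000 -0.000 0.036 0.320 0.004 0.003 -0.001;-1.000 -0.000 0.036 0.320 0.004 0.003 -0.001;-1.000 -0.000 0.037 0.320 0.004 0.003 -0.001
```

Emit:
{"name": "apply_moves", "arguments": {"moves": "-1 0 0.036 0.32 0 0 0;-1 0 0.036 0.32 0 0 0;-1 0 0.036 0.32 0 0 0;-1 0 0.036 0.32 0 0 0;-1 0 0.036 0.32 0 0 0;-1 0 0.03 0.3 0 0 0;-1 0 0 0.2 0 0 0;-1 0 0 0.12 0 0 0;-1 0 0 0 0 0 0;-1 0 0 0 0 0 0"}}

```text
t: 45.55
eef_pos: [0.5613, -0.2745, 0.0146]
tool_rot: [0.0, 1.0, 0.026, -0.0]
contact_force: [1.2, -0.7, 0.9]
gripper_width: 0.998
```

Run:
```python
from h import *
p=shot('wrist');save(p,'w20');o=bot.get_obs();print(o['eef_pos'],o['tool_rot'],o['t'],o['contact_force'])
```

```text
[ 0.5623 -0.2749  0.0157] [0.0008 0.9997 0.0263 0.001 ] 45.6 [0.4894 0.2171 0.2187]
```

View pics/w20.png

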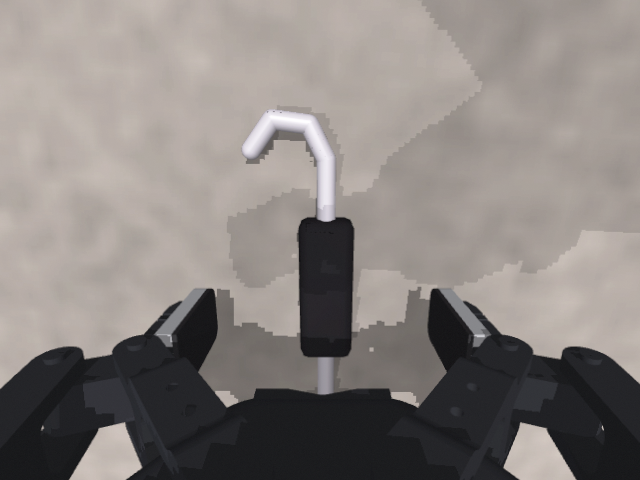

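Run:
```python
from m import *
o=bot.get_obs();p=wp(o['eef_pos'],o['tool_rot'])
print(o['eef_pos'],atz(p,(325.5,219),.014),atz(p,(326,355),.011))
```

```text
[ 0.5623 -0.2749  0.0157] [ 0.5609 -0.24    0.014 ] [ 0.5649 -0.3069  0.011 ]
```

Emit:
{"name": "apply_moves", "arguments": {"moves": "-1 0.01 0 0.05 0 0 0;-1 0 0 0.035 0 0 0;-1 0 0 0 0 0 0;1 0 0 0 0 0 0;1 0 0 0 0 0 0;1 0 0 0 0 0 0;1 0 0 0 0 0 0;1 0 0 0 0 0 0;1 0 0 0 0 0 0;1 0 0 0 0 0 0", "force": 60}}

```text
t: 46.43
eef_pos: [0.5628, -0.2746, 0.0043]
tool_rot: [0.0, 1.0, 0.026, 0.0]
contact_force: [-0.3, 0.1, 4.2]
gripper_width: 0.263
```

Run:
```python
from h import *
P=tcp_for_eye(TIP[2]+.03*U,(0,.0842,-.0026)); print(P)
s=plan([.563,-.2746,.14],hand=1)
s=plan([.55,-.27,.27],Rh(),start=s,hand=1)
s=plan(P,start=s,hand=1)
```

```text
[ 0.54   -0.3941  0.2424]
4 x 1.000 0.001 0.000 -0.283 0.000 0.000 0.000
11 1.000 -0.010 -0.004 -0.098 -0.905 0.082 -0.227;1.000 -0.009 0.002 -0.099 -0.905 0.082 -0.227;1.000 -0.009 0.008 -0.098 -0.905 0.082 -0.227;1.000 -0.008 0.014 -0.098 -0.905 0.082 -0.227;1.000 -0.008 0.020 -0.097 -0.905 0.082 -0.227;1.000 -0.008 0.026 -0.095 -0.905 0.082 -0.227;1.000 -0.008 0.032 -0.093 -0.905 0.082 -0.227;1.000 -0.008 0.038 -0.091 -0.905 0.082 -0.227;1.000 -0.008 0.043 -0.089 -0.905 0.082 -0.227;1.000 -0.008 0.049 -0.086 -0.905 0.082 -0.227;1.000 -0.008 0.054 -0.083 -0.905 0.082 -0.227
4 x 1.000 -0.080 0.152 0.203 0.000 0.000 0.000
```

Emit:
{"name": "apply_moves", "arguments": {"moves": "1 0 0 -0.1 0 0 0;1 0 0 -0.25 0 0 0;1 0 0 -0.3 0 0 0;1 0 0 -0.3 0 0 0;1 0 0 -0.18 0 0 0;1 0 0 0 0 0 0"}}

```text
t: 46.93
eef_pos: [0.5656, -0.2756, 0.1459]
tool_rot: [0.002, 1.0, 0.026, 0.004]
contact_force: [-0.4, -0.5, -0.1]
gripper_width: 0.263
```

Emit:
{"name": "apply_moves", "arguments": {"moves": "1 -0.01 -0.004 -0.1 -0.905 0.082 -0.227;1 -0.01 0.002 -0.1 -0.905 0.082 -0.227;1 -0.01 0.008 -0.1 -0.905 0.082 -0.227;1 -0.008 0.014 -0.1 -0.905 0.082 -0.227;1 -0.008 0.02 -0.095 -0.905 0.082 -0.227;1 -0.008 0.026 -0.095 -0.905 0.082 -0.227;1 -0.008 0.032 -0.093 -0.905 0.082 -0.227;1 -0.008 0.038 -0.09 -0.905 0.082 -0.227;1 -0.008 0.043 -0.09 -0.905 0.082 -0.227;1 -0.008 0.049 -0.086 -0.905 0.082 -0.227;1 -0.008 0.054 -0.083 -0.905 0.082 -0.227;1 0 0 0 0 0 0"}}

```text
t: 47.93
eef_pos: [0.5491, -0.2672, 0.2703]
tool_rot: [0.34, 0.933, 0.112, 0.04]
contact_force: [0.2, -0.0, -1.9]
gripper_width: 0.257
```

Run:
```python
from h import *
o=bot.get_obs();print(o['eef_pos'],o['t'],o['q'],o['gripper_width'],(RT(o['tool_rot']).inv()*Rh()).as_rotvec())
s=plan(tcp_for_eye(TIP[2]+.03*U,(0,.0842,-.0026)),Rh(),hand=1)
p=shot('wrist');save(p,'w21')
```

```text
[ 0.5491 -0.2672  0.2703] 47.9333 [ 0.0957  0.2442 -0.1097  1.9932  0.9128  0.9572 -0.3397] 0.2568336189059489 [ 0.0007 -0.0022  0.0044]
4 1.000 -0.081 0.156 0.207 0.002 -0.008 0.016;1.000 -0.081 0.156 0.207 0.002 -0.008 0.016;1.000 -0.080 0.156 0.207 0.002 -0.008 0.016;1.000 -0.080 0.156 0.207 0.002 -0.008 0.016
```

View pics/w21.png

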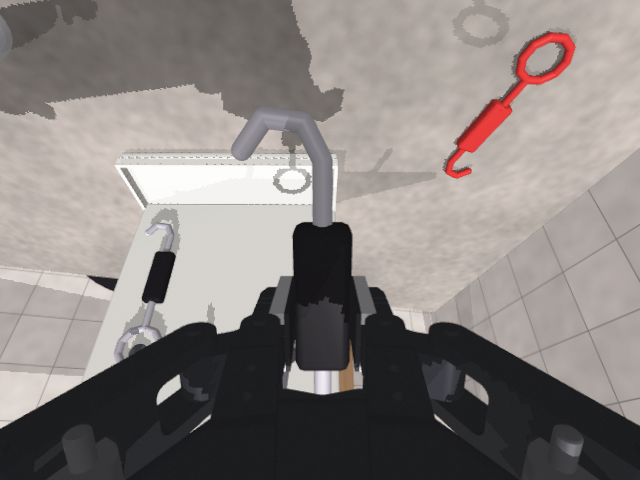

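Emit:
{"name": "apply_moves", "arguments": {"moves": "1 -0.08 0.147 0.203 0 0 0;1 -0.08 0.147 0.203 0 0 0;1 -0.08 0.147 0.203 0 0 0;1 -0.08 0.147 0.203 0 0 0;1 0 0 0 0 0 0;1 0 0 0 0 0 0;1 0 0 0 0 0 0"}}

```text
t: 48.57
eef_pos: [0.5385, -0.3923, 0.2401]
tool_rot: [0.339, 0.934, 0.109, 0.039]
contact_force: [-0.2, -0.2, -0.8]
gripper_width: 0.261
```

```bash
python3 eyev.py 2 e3
```

```text
[ 0.5385 -0.3923  0.2401] 48.5667 0.261459301796824 [-0.2028 -0.1566 -0.816 ]
s [196.3731 359.0202]
t [489.9355 203.9563]
```

View pics/e3.png

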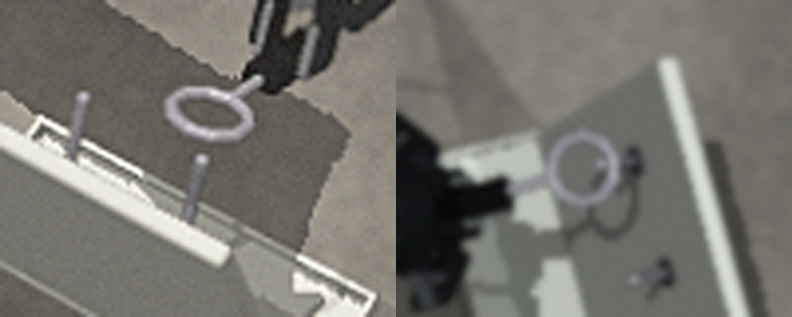

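Run:
```python
from h import *
s=shot('scene');t=shot('top');o=bot.get_obs()
E,e=tri([(s,(198.8,347.8)),(t,(486.2,205.4))]);print(E,e,o['eef_pos'])
d=E-TIP[2]; print('along',d@U,'lat',d@BY,'tooly',-d@np.cross(U,BY))
d=E-np.array([.5595,-.4747,.276]); print('along',d@U,'lat',d@BY,'tooly',-d@np.cross(U,BY))
```

```text
[ 0.5528 -0.4568  0.2969] [np.float64(0.44898273587695703), np.float64(0.3772382643932183)] [ 0.5396 -0.3909  0.2408]
along 0.028098541586980472 lat -0.0020477656899613723 tooly -0.00019727169953532946
along 0.028227703502949893 lat -0.0023719300966200995 tooly -0.0011290627903484448
```

Emit:
{"name": "apply_moves", "arguments": {"moves": "1 0.015 0 0 0 0 0;1 0 0 0.1 0 0 0;1 0 0 0.1 0 0 0;1 0 0 0.1 0 0 0;1 0 0 0.1 0 0 0;1 0 0 0.05 0 0 0;1 0 0 0 0 0 0;1 0 0 0 0 0 0"}}

```text
t: 49.43
eef_pos: [0.5482, -0.4257, 0.1986]
tool_rot: [0.339, 0.933, 0.11, 0.039]
contact_force: [-0.0, 0.2, -0.7]
gripper_width: 0.258
```

```bash
python3 eyev.py 2 e4
```

```text
[ 0.5482 -0.4257  0.1986] 49.4333 0.25755122108392653 [-0.0157  0.2431 -0.6622]
s [196.3731 359.0202]
t [489.9355 203.9563]
```

View pics/e4.png

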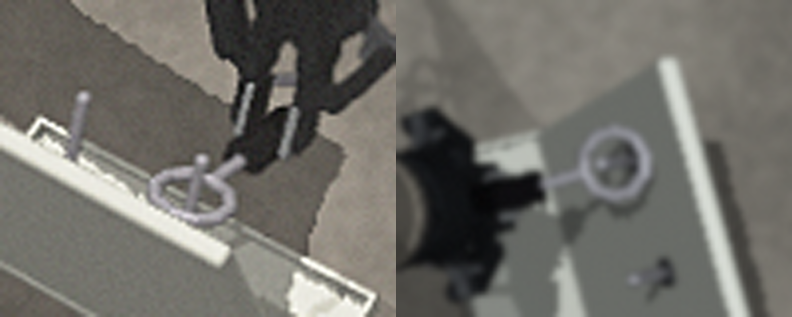

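Peg inside the eye; release and let it settle, then back off.

Emit:
{"name": "apply_moves", "arguments": {"moves": "-1 0 0 0.03 0 0 0;-1 0 0 0 0 0 0;-1 0 0 0 0 0 0;-1 0 0 0 0 0 0;-1 0 0 0 0 0 0;-1 0 0 0 0 0 0;-1 0 0 0 0 0 0;-1 0 0 0 0 0 0;-1 0 0 0 0 0 0;-1 0 0 0 0 0 0"}}

```text
t: 50.37
eef_pos: [0.549, -0.4277, 0.1965]
tool_rot: [0.339, 0.933, 0.11, 0.04]
contact_force: [0.9, 0.1, -0.5]
gripper_width: 1.002
```

Run:
```python
from h import *
save(shot('wrist'),'w22')
```

```text
(no output)
```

View pics/w22.png

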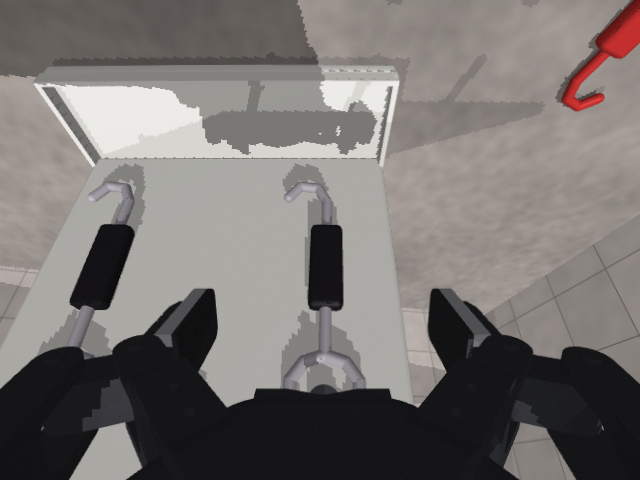

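Emit:
{"name": "apply_moves", "arguments": {"moves": "-1 0 0 -0.28 0 0 0;-1 0 0 -0.28 0 0 0;-1 0 0 -0.28 0 0 0;-1 0 0 -0.28 0 0 0;-1 0 0 -0.2 0 0 0;-1 0 0 0 0 0 0"}}

```text
t: 50.92
eef_pos: [0.5281, -0.3255, 0.3227]
tool_rot: [0.34, 0.933, 0.111, 0.044]
contact_force: [1.3, 0.6, 0.4]
gripper_width: 0.999
```

Run:
```python
from h import *
s=plan([.50,.2,.33],Rdown(0),n=14)
```

```text
14 -1.000 0.058 -0.233 -0.201 0.712 -0.092 0.232;-1.000 0.053 -0.244 -0.190 0.712 -0.092 0.232;-1.000 0.047 -0.254 -0.178 0.712 -0.092 0.232;-1.000 0.042 -0.263 -0.165 0.712 -0.092 0.232;-1.000 0.037 -0.271 -0.152 0.712 -0.092 0.232;-1.000 0.031 -0.279 -0.139 0.712 -0.092 0.232;-1.000 0.026 -0.286 -0.125 0.712 -0.092 0.232;-1.000 0.021 -0.292 -0.111 0.712 -0.092 0.232;-1.000 0.015 -0.298 -0.096 0.712 -0.092 0.232;-1.000 0.010 -0.302 -0.081 0.712 -0.092 0.232;-1.000 0.004 -0.306 -0.066 0.712 -0.092 0.232;-1.000 -0.001 -0.309 -0.051 0.712 -0.092 0.232;-1.000 -0.006 -0.311 -0.036 0.712 -0.092 0.232;-1.000 -0.012 -0.312 -0.020 0.712 -0.092 0.232
```

Emit:
{"name": "apply_moves", "arguments": {"moves": "-1 0.058 -0.233 -0.2 0.71 -0.09 0.23;-1 0.053 -0.244 -0.19 0.71 -0.09 0.23;-1 0.047 -0.254 -0.178 0.71 -0.09 0.23;-1 0.042 -0.263 -0.165 0.71 -0.09 0.23;-1 0.037 -0.27 -0.15 0.71 -0.09 0.23;-1 0.03 -0.28 -0.14 0.71 -0.09 0.23;-1 0.026 -0.286 -0.125 0.71 -0.09 0.23;-1 0.02 -0.29 -0.11 0.71 -0.09 0.23;-1 0.015 -0.3 -0.096 0.71 -0.09 0.23;-1 0.01 -0.3 -0.08 0.71 -0.09 0.23;-1 0.004 -0.306 -0.066 0.71 -0.09 0.23;-1 0 -0.31 -0.05 0.71 -0.09 0.23"}}

```text
t: 51.92
eef_pos: [0.5032, 0.1224, 0.3232]
tool_rot: [0.049, 0.999, 0.014, 0.003]
contact_force: [0.7, 0.8, 0.0]
gripper_width: 1.002
```

Emit:
{"name": "apply_moves", "arguments": {"moves": "-1 0 -0.31 -0.036 0.71 -0.09 0.23;-1 -0.01 -0.31 -0.02 0.71 -0.09 0.23;-1 0 -0.2 0 0 0 0;-1 0 -0.2 0 0 0 0;-1 0 0 0 0 0 0;-1 0 0 0 0 0 0"}}

```text
t: 52.42
eef_pos: [0.5004, 0.2447, 0.3238]
tool_rot: [0.001, 1.0, -0.0, -0.004]
contact_force: [0.2, -0.6, -0.6]
gripper_width: 0.999
```

Run:
```python
from h import *
p=shot('wrist');save(p,'w23');s=shot('scene');save(s,'s23');t=shot('top');save(t,'t23')
o=bot.get_obs();print(o['eef_pos'],o['t'],o['contact_force'])
for k in ('push_pad','carriage'):
  for n,q in (('w',p),('s',s),('t',t)):
    for r in nets.spot_point(q,k): print(k,n,r['location'],r['score'],atz(q,r['location'],.049 if k=='push_pad' else .029))
```

```text
[0.501  0.2424 0.3243] 52.5667 [ 0.2594 -0.1239  0.8648]
push_pad w [431.6, 235.3] 0.55 [0.633  0.1991 0.049 ]
push_pad s [391.2, 241.9] 0.96 [0.6268 0.1904 0.049 ]
push_pad t [246.5, 194.7] 0.9 [0.63   0.1939 0.049 ]
carriage s [431.7, 208.5] 0.64 [0.6433 0.3873 0.029 ]
```

View pics/w23.png

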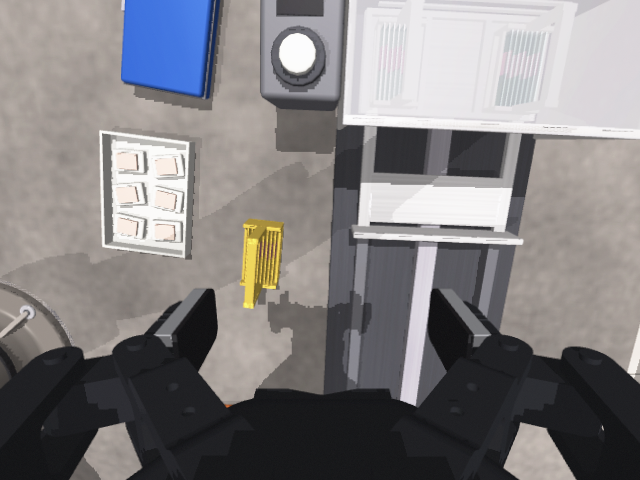

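View pics/s23.png

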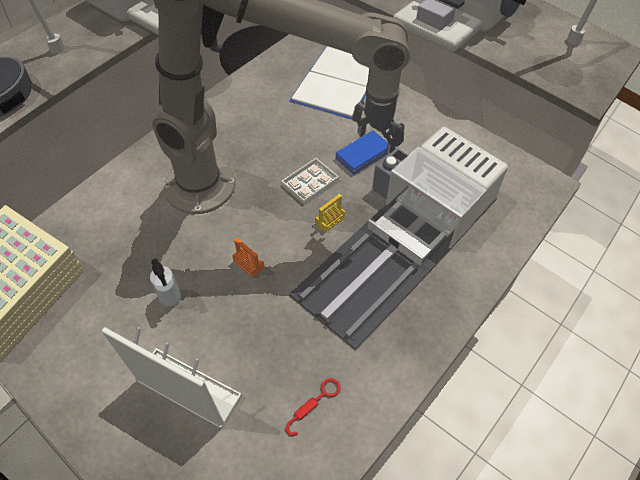

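Run:
```python
from m import *
import cv2
a=cv2.imread('pics/top0.png')[155:235,190:365];b=cv2.imread('pics/t23.png')[155:235,190:365]
cv2.imwrite('pics/cmp.png',cv2.resize(cv2.vconcat([a,b]),None,fx=4.5,fy=3.7,interpolation=cv2.INTER_CUBIC))
p=wp([0.6353,0.0967,0.262],[0,-.693,.721,0])
print('rail end w1',atz(p,(515,207.5),.027),'plate top inner/outer',atz(p,(217,207),.069),atz(p,(227,207),.069))
o=bot.get_obs();q=wp(o['eef_pos'],o['tool_rot'])
print('hood mouth top w23?',atz(q,(400,125),.171))
print('plate top now',atz(q,(437,230),.069),atz(q,(437,240),.069))
```

```text
rail end w1 [ 0.6237 -0.1118  0.027 ] plate top inner/outer [0.644  0.1989 0.069 ] [0.6436 0.1892 0.069 ]
hood mouth top w23? [0.5614 0.3219 0.171 ]
plate top now [0.6313 0.209  0.069 ] [0.6323 0.1969 0.069 ]
```

View pics/cmp.png

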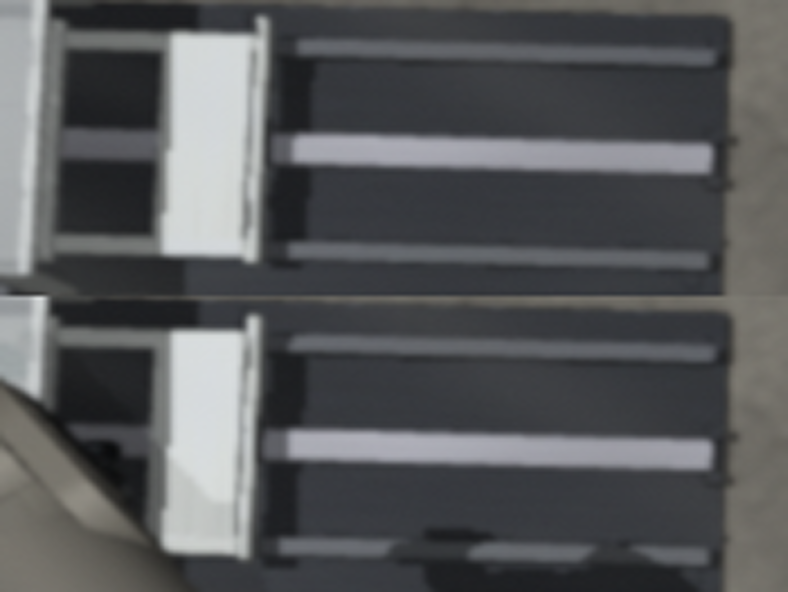

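Run:
```python
import cv2
a=cv2.imread('pics/t23.png')[150:300,360:560]
cv2.imwrite('pics/fin.png',cv2.resize(a,None,fx=4,fy=4,interpolation=cv2.INTER_CUBIC))
```

```text
(no output)
```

View pics/fin.png

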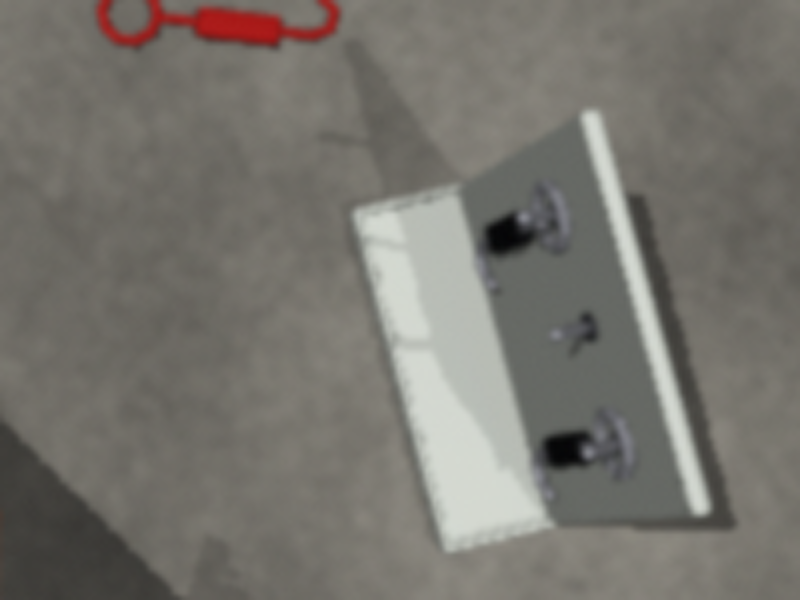

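Both lifters hang on the outer pegs; racks are in the hood upright. Handing in.

Run:
```python
from h import *
print(bot.hand_in()); print(bot.get_obs()['t'])
```

```text
the job is handed in; nothing more can be done
None
the job is handed in; nothing more can be done
```

The staining run is finished and handed in at about 53 s of the 208 s allowed. No verdict is reported, so everything below rests on my own checks.

**What I did**
- Drew the empty carriage out.
- Stood the two white racks in its outer bays (bay1 and bay3). Only two were there; I left the orange and yellow look-alikes alone.
- Pushed the carriage home at the pad until it stopped moving at about 23 N.
- Pressed the start button.
- Hung both black-gripped lifters on the two outer pegs. I left the red look-alike alone.

**What the last checks showed**
- **Carriage:** the front plate sits about 5–7 mm deeper than at the start. The camera estimates of the pad's y position ranged over about 9 mm (0.190 to 0.199 m), so the hard stop is the stronger evidence that it is home.
- **Racks:** both show upright through the clear lid in the final wrist picture. Before the carriage went in, I measured one centred in its bay to about 2 mm.
- **Lifters:** the final top picture shows both hanging by their eyes against the panel.
- **Bystanders:** the spray bottle, slide box and cassette tray look unmoved in the final scene picture. I did not re-measure their positions.

**What did not go smoothly**
- **Button:** the first press bottomed out at 59 N on the closed fingertips, above the 40 N limit stated for the arm and gripper body. I pressed again in small steps and found contact followed by about 6 mm of travel to the stop, peaking at about 20 N.
- **Second rack:** it touched a rim of the bay while being lowered, so I re-centred it before letting go.

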